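# Join a ladder truss with its fork pins and put the tools away

## Task

Slide the loose ladder-truss section along its timber bearers until it butts flush against the fixed end piece with its lugs inside the forks, then push the two red-knobbed pins down through the fork and lug holes, one in each, until their collars sit on the forks. Lay every tool that is on the bench flat in the tray, lengthwise in the compartment lined in that tool's colour: spanner green, screwdriver yellow, knife red, pliers blue, brush white. Leave the other things on the bench where they stand.

Things in the scene. Friction and masses are not known exactly. Their poses are not given: they have to be found in the camera images.
- truss_end: Fixed end piece of an aluminium ladder truss, strapped to a timber bearer; two more 30 mm high bearers before it carry the loose section. Origin on the bench below the middle of the joint plane (fork tips); x away from loose section and robot, y left, z up. Chords at y = +45 and -45 mm, centred 42.5 mm above the bench, each with a fork open to -x. Reaches to x = 176 mm, at most 68 mm high.
- truss_section: Loose section on two bearers, 0.5 kg (varies), 45 to 80 mm short of the end piece, a little askew; slides on the timber. Origin on its underside, mid joint plane; x to the end piece, y left. 25 mm tubes at y = +-45, x = -250 to 0 mm; 16 mm round rungs at x = -50, -125 (the handle) and -200, all centred 12.5 mm above the origin. Joined: shoulders on fork tips, 30 mm above truss_end, same axes.
- fork_left (a point): Centre of the left (y = +45 mm) fork's hole, at the top face of its upper cheek, 54.5 mm above the bench; axes those of truss_end. A fork is two level cheeks 6 mm thick, 25 mm wide, 12 mm apart, from x = 0 to 42 mm, outer faces 30.5 and 54.5 mm above the bench, with an 11.5 mm vertical hole through both at x = 22 mm.
- fork_right (a point): The same for the right (y = -45 mm) fork hole.
- lug_left (a point): Centre of the hole in the section's left lug, at the lug's top face (46.5 mm above the bench); axes those of truss_section. A lug is flat, 8 mm thick, 24 mm wide, running forward from the chord to x = 40 mm, with an 11.5 mm vertical hole at x = 22 mm.
- lug_right (a point): The same for the right lug.
- pin_a: Loose steel pin, upright in the pin stand. Origin at the centre of its collar's underside, z up. Below: shank 10 mm thick, straight for 27 mm, then tapering to 4.4 mm at 38 mm. Above: collar 22 mm across, 5 mm high, then a red knob 16 mm across and 24 mm high to grip (top 29 mm above the origin). 60 g. Either pin fits either fork; seated, its origin is at the fork point.
- pin_b: A second pin, same as pin_a, beside it in the same stand: a fixed wooden block 46 x 112 mm and 45 mm high, with the two pins in a row along its length, 56 mm apart, their collars resting on its top.
- place_spanner (a point): Centre of the green compartment of the tool tray, at the top of its floor, which is 4 mm above the bench; x along the compartment, y across it, z up. The tray is black, fixed, at the robot's left, 198 x 293 mm; five compartments side by side, each 190 mm long and 55 mm wide, lined green, yellow, red, blue, white.
- place_screwdriver (a point): The same for the yellow compartment. Dividers and side walls between the compartments are 3 mm thick and rise to 20 mm above the bench, end walls to 22 mm; dividers and side walls are cut away to the floor over the middle 100 mm of their length, as room for fingers.
- place_knife (a point): The same for the red compartment.
- place_pliers (a point): The same for the blue compartment.
- place_brush (a point): The same for the white compartment.
- spanner: Steel combination spanner with a green band on its shank, flat on the bench at the right; 148 mm long (x = -71 to 77 mm), shank 13 mm wide and 8 mm high, heads 26 and 30 mm wide and 9 mm high; origin on the underside, below the middle of the grip; x along the tool, z up. Three to five of the five tools are there at a start. A tool may lie either way round in its compartment.
- screwdriver: Short screwdriver with a yellow and red handle, lying on the bench at the robot's right; handle 74 mm long (x = -37 to 37 mm), 26 mm wide, 24 mm high, thin red shaft on to x = 86 mm; origin on the underside, below the middle of the grip; x along the tool, z up. May be absent.
- knife: Red and black utility knife, blade drawn in, lying flat at the robot's right; 151 mm long (x = -70 to 81 mm), 24 mm wide, 14 mm high; origin on the underside, below the middle of the grip; x along the tool, z up. May be absent.
- pliers: Small closed pliers with blue handles, lying flat at the robot's right; 12 mm high, joint 22 mm wide from x = -18 to 18 mm (the place to grip), jaws on to x = 51 mm, handles back to x = -86 mm and there 45 mm wide; origin on the underside, below the middle of the grip; x along the tool, z up. May be absent.
- brush: Small cleaning brush, white flat handle, short dark bristles, lying flat at the robot's right; 141 mm long (x = -56 to 85 mm), handle 18 mm wide and 12 mm high, head 24 mm wide; origin on the underside, below the middle of the grip; x along the tool, z up. May be absent.
- solder_reel: Bystander: grey reel of solder with a blue disc on top, 46 mm across, 42 mm high; origin at its base.
- tape_roll: Bystander: black tape roll lying flat, 110 mm across, 48 mm high; origin at the centre of its base.
- glue_bottle: Bystander: small white glue bottle, 34 mm across, 75 mm high; origin at its base.
- bolt_jar: Bystander: amber glass jar with a red lid, 60 mm across, 60 mm high; origin at its base.
- multimeter: Bystander: yellow multimeter lying flat, 150 x 80 mm, 49 mm high; origin at the centre of its base.
- lamp_box: Bystander: dark blue and orange lamp carton, 70 x 70 x 80 mm; origin at the centre of its base.
Not all that is in view belongs to the job. Several things have the shape of the screwdriver; the one meant has the colours described above.

How it is judged:
By the outcome, as a careful person would: the job done as asked, in the order asked, and still so for the second after the job is handed in, with the robot touching nothing.
Of spanner, screwdriver, knife, pliers, brush only 3 to 5 are there at a start; the rules pass over those that are not, and their reading is None.
At some moment in a run one of spanner, screwdriver, knife, pliers, brush may be knocked a few centimetres aside while the robot is not near it.
It also fails if it takes over 210 s, if anything falls off the work surface, if the arm or the gripper's body presses on something with over 40 N, if the wrist force passes 120 N, or if a joint passes its speed limit or range.

## Robot

A 7-joint arm with a two-finger parallel gripper is mounted at the origin on the work surface. World frame = base frame: x ahead of the robot, y to its left, z up, the work surface at z = 0. Lengths are in mm, angles in degrees, forces in N, time in s.
With the tool pointing down it reaches from about 425 to 825 mm from the base axis. Payload 3.6 kg.
Tool frame: the origin (TCP) lies midway between the tips of the shut fingers; the grasp point (between the pads) lies 19 mm behind it; x points along the fingers, y is the direction in which the jaws open and shut, and the axes are right-handed (so a half turn about x gives the same grasp; the last joint's range is limited). The gripper opens to 93 mm and grips with 3 to 60 N. Pads are 15 mm wide; open, the fingers measure 128 mm over their backs; the gripper's body (75 mm by 188 mm) begins 65 mm behind the grasp point.
Start: joints at [72.164, 35.231, -0.722, 81.555, 0.464, 63.22, -2.315], TCP at [182.64, -623.782, 218.64] pointing down, gripper open.
Joint ranges: [-178.69, 178.69], [-17.37, 117.87], [-77.05, 75.6], [15.02, 138.74], [-78.02, 258.01], [0.78, 113.62], [-162.83, 162.83]. Speed limits (degrees/s): [159.86, 159.86, 180, 180, 180, 180, 180].

## Interface

Orientations are given as [roll, pitch, yaw] about the fixed x, y, z axes, in that order (R = Rz(yaw) Ry(pitch) Rx(roll)).
In Python, from rig import env gives the robot as it stands.
- The arm moves only by the tool send_rows, never from a script. Its argument "rows" is one flat list of numbers, 7 for each row, row after row: the finger opening in cm, from 0 to 9.3, then the shift along the tool's x, y, z in cm, then the turn, a rotation vector about the tool's x, y, z in degrees. A call has 1 to 8 rows; each row is the pose to reach, as a shift and turn from the pose commanded when the call began, along the tool's axes at that moment; what a row does not reach only later rows make up. A row lasts 1/8 s, in which the tool goes at most 62.5 mm and 10.7 degrees, less where a joint would pass 70% of its speed; a pose out of reach is approached as far as the arm can. A call with a gripper value outside its range is refused whole. The fingers move at their own pace and stop on an object; the grip force is fixed at half the most. Time passes only in rows, so rows that repeat a pose let the fingers close. It gives the time, the measured TCP pose, the force and the opening at its end, in the units of the state.
- env.read_state(): the state, without advancing time (a new reading comes with each control period).
- env.get_image(name): name is "scene" or "top" or "wrist"; returns a dict with "img" (400x640x3 uint8, blue, green, red), "depth" (400x640 float32, mm along the optical axis (not along the pixel's ray), 0 where there is no reading), "mtx" (3x3 intrinsics, pixels), "R" (3x3) and "t" (3): a world point X has camera coordinates R X + t. Camera axes: x right, y down, z forward; pixel columns grow to the right and rows downward; lengths in mm; the calibration is good to about 2 mm. A picture is of the moment at which its call begins.
- env.finish_job(): hands the job in, once; it reports no verdict.
The state is a dict: "t": time; "q": joint angles; "qd": joint speeds; "joint_efforts": joint torques, N m; "tool_pos": TCP position; "tool_rot": TCP orientation; "force": force on the tool from outside, world axes, zero at the start; "wrist_torque": the same for the moment, N m; "width": finger opening in mm.
Only numpy, scipy, OpenCV 4.12 (cv2) and the standard library are available. Lean on these libraries where they do the work, as an engineer would, in place of code of your own. Each camera call takes 0.05 s, during which the arm holds its last target. There are 200 camera calls.

## Working session

There is one attempt and no reset: what is moved stays moved. The work goes in short steps, Python scripts to look and compute and a tool call to move; the robot and the scene stay as the last step left them, time stands still between calls to the robot, and variables do not carry over. Pictures are saved under pics/ and viewed, about 12 in all and at most 16, crops included, and the job is handed in when it is done.

Besides the shell and the picture viewer there is one more tool, called after ">>>" by a JSON object that holds its "api" and its "payload", one argument or row to a line. send_rows: Moves the arm, as the interface text tells. Its arguments: {"type":"object","properties":{"rows":{"type":"array"}},"required":["rows"]}

```bash
ls; mkdir -p pics
python3 - <<'E'
from rig import env
import cv2
print(env.read_state())
for n in("scene","top"):
    d=env.get_image(n); cv2.imwrite(f"pics/{n}0.png",d["img"]); print(n,d["mtx"].tolist(),d["R"].round(3).tolist(),d["t"].round(1).tolist(),(d["depth"]>0).mean())
E
```

```text
pics
{'t': 0.0, 'q': array([72.16461787, 35.28933428, -0.72154356, 81.63911228,  0.46439885,
       63.21889054, -2.31241879]), 'qd': array([-0.00271347, -0.02460924, -0.02431476,  0.01266726, -0.07017243,
        0.03386576, -0.0042642 ]), 'joint_efforts': array([-3.57867757e-04, -4.58931899e+01,  2.08850722e-01, -1.65745997e+01,
       -6.10811915e-02,  2.05862493e-02,  2.33740066e-04]), 'tool_pos': array([ 182.39633281, -623.07573312,  217.49306084]), 'tool_rot': array([-88.7892744 ,  89.85554869, 107.5329577 ]), 'force': array([-0.45328783, -0.50039033,  0.60749892]), 'wrist_torque': array([ 0.04587853, -0.02802423,  0.00050297]), 'width': 92.88773786042343}
scene [[498.23972732822693, 0.0, 314.36570168321856], [0.0, 498.23972732822693, 198.63994936811244], [0.0, 0.0, 1.0]] [[0.662, 0.75, -0.004], [0.527, -0.469, -0.709], [-0.534, 0.467, -0.705]] [-316.6, -237.5, 1842.7] 0.98433203125
top [[375.86337452372453, 0.0, 316.0273935351681], [0.0, 375.86337452372453, 201.27832865008585], [0.0, 0.0, 1.0]] [[-0.008, -1.0, -0.009], [-0.997, 0.009, -0.079], [0.079, 0.009, -0.997]] [-23.6, 521.4, 1184.4] 0.9960078125
```

Run:
```python
import cv2
a=cv2.imread("pics/top0.png"); cv2.imwrite("pics/top0b.png",cv2.resize(a,(800,500),interpolation=cv2.INTER_CUBIC))
```

```text
(no output)
```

View pics/top0.png

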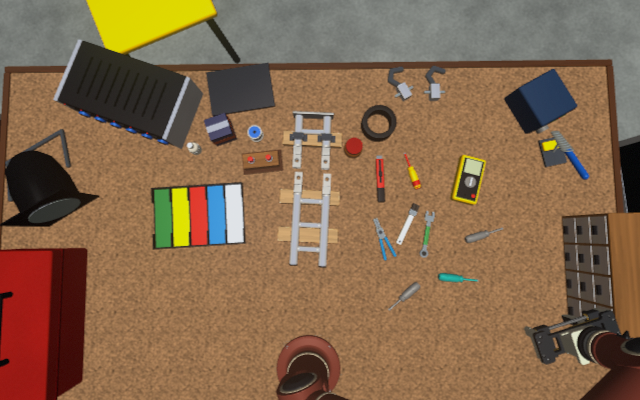

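View pics/scene0.png

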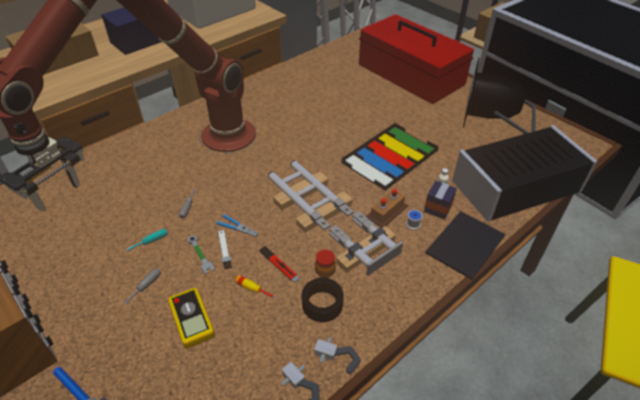

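The top view shows all five tools: knife (380,180), screwdriver (413,172), brush (408,224), spanner (427,235) and pliers (384,240). The pins are at (251,158) and (269,156). The truss section spans x 295–326 and y 170–265, with the fixed end above it. The tray is at (198,215), running green to white left to right.

```bash
cat > lib.py <<'E'
from rig import env
import numpy as np, cv2
from scipy.spatial.transform import Rotation as Ro
def ray(d,uv,z):
    "pixel(s) -> world points on plane z"
    uv=np.atleast_2d(np.float64(uv)); n=np.c_[uv,np.ones(len(uv))]@np.linalg.inv(d["mtx"]).T
    dirs=n@d["R"]; c=-d["R"].T@d["t"]
    return c+dirs*((z-c[2])/dirs[:,2])[:,None]
def proj(d,X):
    p=(np.atleast_2d(X)@d["R"].T+d["t"])@d["mtx"].T; return p[:,:2]/p[:,2:]
def Rdown(psi):
    c,s=np.cos(np.radians(psi)),np.sin(np.radians(psi))
    return np.array([[0,c,s],[0,s,-c],[-1,0,0]])
def go(pos,psi,cur=None):
    "print rows entry from pose cur (default measured) to TCP pos with jaw axis psi (mod 180)"
    s=env.read_state()
    p0,R0=(s["tool_pos"],Ro.from_euler("xyz",s["tool_rot"],degrees=True).as_matrix()) if cur is None else (np.array(cur[0]),Rdown(cur[1]))
    best=min((Ro.from_matrix(R0.T@Rdown(psi+k)).as_rotvec(degrees=True) for k in(0,180)),key=np.linalg.norm)
    print("shift cm",(R0.T@(np.array(pos)-p0)/10).round(2),"rot",best.round(1),"rows>=",int(np.ceil(max(np.linalg.norm(np.array(pos)-p0)/62.5,np.linalg.norm(best)/10.7))))
def st():
    s=env.read_state(); R=Ro.from_euler("xyz",s["tool_rot"],degrees=True).as_matrix()
    print("t",round(s["t"],2),"pos",s["tool_pos"].round(1),"psi",np.degrees(np.arctan2(R[1,1],R[0,1])).round(2),"xdir",R[:,0].round(3),"F",s["force"].round(1),"w",round(s["width"],1),"q",s["q"].round(0))
def seg(d,lo,hi,box,z,minA=20):
    "HSV mask in box(x0,y0,x1,y1)-> contours: pixel centre, area, world centre, world long axis angle"
    h=cv2.cvtColor(d["img"],cv2.COLOR_BGR2HSV); m=cv2.inRange(h,np.array(lo),np.array(hi)); k=np.zeros_like(m)
    x0,y0,x1,y1=box; k[y0:y1,x0:x1]=m[y0:y1,x0:x1]; out=[]
    for c in cv2.findContours(k,cv2.RETR_EXTERNAL,cv2.CHAIN_APPROX_NONE)[0]:
        if cv2.contourArea(c)<minA: continue
        mm=np.zeros_like(k); cv2.drawContours(mm,[c],-1,255,-1); ys,xs=np.nonzero(mm&k)
        P=ray(d,np.c_[xs,ys],z)[:,:2].astype(np.float32)
        r=cv2.minAreaRect(P); a=np.linalg.eigh(np.cov(P.T))[1][:,1]
        out.append((len(xs),P.mean(0).round(1),np.round(r[0],1),np.round(sorted(r[1]),1),np.degrees(np.arctan2(a[1],a[0])).round(1),np.c_[xs,ys].mean(0).round(1)))
    return sorted(out,key=lambda o:-o[0])
E
python3 - <<'E'
from lib import *
d=env.get_image("top"); st()
names={"secL_lo":(295,264,42),"secR_lo":(323,264,42),"lugL":(299,182,46),"lugR":(326,182,46),"forkL":(297,160,54),"forkR":(325,160,54),"endtop":(314,115,60),
"pinA":(251,158,74),"pinB":(269,156,74),"knife":(380,180,12),"scr":(413,172,20),"brush":(408,224,10),"span":(427,235,8),"pli":(383,238,10),
"green":(170,217,4),"white":(234,213,4),"tray_tl":(153,188,20),"tray_br":(244,243,20)}
for k,(u,v,z) in names.items(): print(k,ray(d,(u,v),z)[0].round(0), d["depth"][v,u])
E
```

```text
t 0.15 pos [ 182.5 -623.2  217.7] psi -73.68 xdir [-0.001  0.002 -1.   ] F [-0.1 -0.1 -0.4] w 92.8 q [72. 35. -1. 82.  0. 63. -2.]
secL_lo [324.  39.  42.] 1156.2039
secR_lo [324. -48.  42.] 1157.8213
lugL [581.  25.  46.] 1180.8749
lugR [580. -60.  46.] 1182.9395
forkL [649.  30.  54.] 1232.3235
forkR [648. -58.  54.] 1197.8967
endtop [791. -24.  60.] 1192.1373
pinA [653. 172.  74.] 1165.1212
pinB [659. 116.  74.] 1165.9579
knife [ 589. -236.   12.] 1212.3326
scr [ 613. -341.   20.] 1204.7194
brush [ 446. -323.   10.] 1203.1763
span [ 410. -383.    8.] 1205.8644
pli [ 402. -242.   10.] 1202.5933
green [476. 447.   4.] 1221.2943
white [487. 239.   4.] 1218.3346
tray_tl [569. 498.  20.] 1213.6702
tray_br [390. 202.  20.] 1193.6375
```

Run:
```python
from lib import *
go((500,-14,330),-3)
d=env.get_image("wrist"); R=d["R"];print("cam c",(-R.T@d["t"]).round(0),"axis",R[2].round(2),d["mtx"].round(0).tolist())
```

```text
shift cm [-11.13 -49.57 -47.59] rot [-70.7  -0.1   0.1] rows>= 12
cam c [ 264. -600.  384.] axis [-0.29 -0.08 -0.95] [[357.0, 0.0, 312.0], [0.0, 357.0, 201.0], [0.0, 0.0, 1.0]]
```

>>> {"api": "send_rows", "payload": {
  "rows": [9.3,-0.85,-3.8,-3.65,-8.8,0,0,9.3,-1.7,-7.6,-7.3,-17.7,0,0,9.3,-2.55,-11.4,-11,-26.5,0,0,9.3,-3.4,-15.2,-14.6,-35.3,0,0,9.3,-4.3,-19.1,-18.3,-44.2,0,0,9.3,-5.1,-22.9,-22,-53,0,0,9.3,-6,-26.7,-25.6,-62,0,0,9.3,-6.85,-30.5,-29.3,-70.7,0,0]
}}

```text
t: 1.2
tool_pos: [378.6, -247.2, 287.6]
tool_rot: [34.0, 90.0, -58.7]
force: [1.2, -0.3, 1.2]
width: 92.9
```

>>> {"api": "send_rows", "payload": {
  "rows": [4,-0.85,2.2,-4.8,0,0,0,4,-1.7,4.4,-9.6,0,0,0,4,-2.6,6.6,-14.4,0,0,0,4,-3.4,8.8,-19.2,0,0,0,4,-4.3,11,-24,0,0,0,4,-4.3,11,-24,0,0,0,4,-4.3,11,-24,0,0,0]
}}

```text
t: 2.08
tool_pos: [500.1, -15.5, 329.8]
tool_rot: [-47.7, 89.9, -140.7]
force: [0.4, -0.2, 0.6]
width: 39.9
```

Run:
```python
from lib import *
st(); d=env.get_image("wrist"); cv2.imwrite("pics/w1.png",d["img"]); np.savez("w1.npz",**d)
```

```text
t 2.08 pos [500.1 -15.5 329.8] psi -3.0 xdir [-0.001 -0.001 -1.   ] F [ 0.4 -0.2  0.6] w 39.9 q [ 22.  18. -31.  95.  10.  70. -15.]
```

View pics/w1.png

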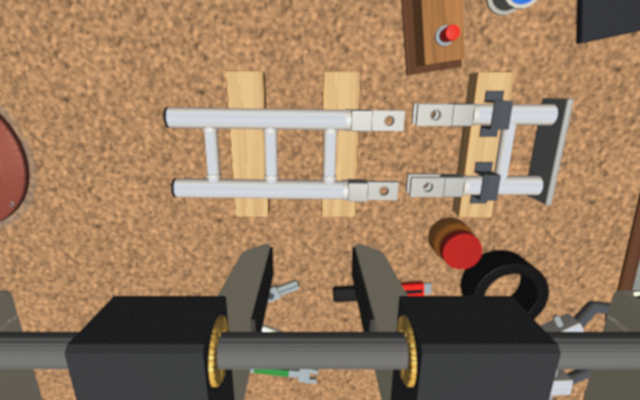

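Wrist view: lug holes near (389,120) and (383,190), fork holes near (435,115) and (428,187), handle rung at (270,155). A bearer lies right under the handle's near side, so the finger tips must stay above 30 mm.

```bash
cat >> lib.py <<'E'
def hole(d,uv,z,r=9):
    "dark hole centroid near uv -> pixel, world at z"
    u,v=map(int,np.round(uv)); g=cv2.cvtColor(d["img"],cv2.COLOR_BGR2GRAY)[v-r:v+r+1,u-r:u+r+1].astype(float)
    w=np.clip(np.percentile(g,60)-25-g,0,None); yy,xx=np.mgrid[-r:r+1,-r:r+1]; w*=(xx**2+yy**2<r*r)
    for _ in range(3):
        cx,cy=(w*xx).sum()/w.sum(),(w*yy).sum()/w.sum(); w*=((xx-cx)**2+(yy-cy)**2<36)
    p=(u+cx,v+cy); return np.round(p,1),ray(d,p,z)[0].round(1)
E
python3 - <<'E'
from lib import *
d=dict(np.load("w1.npz"))
H={k:hole(d,p,z) for k,p,z in(("lugL",(389,120),46.5),("lugR",(383,190),46.5),("forkL",(435,115),54.5),("forkR",(428,187),54.5))}
W={}
for k,(p,w) in H.items(): print(k,p,w); W[k]=w[:2]
def pose(L,R):
    v=L-R; yaw=np.arctan2(-v[0],v[1]); e=np.array([np.cos(yaw),np.sin(yaw)]); return (L+R)/2-22*e,np.degrees(yaw),np.linalg.norm(v)
s=pose(W["lugL"],W["lugR"]); f=pose(W["forkL"],W["forkR"]); print("sec",s,"end",f)
e=lambda a:np.array([np.cos(np.radians(a)),np.sin(np.radians(a))])
h=s[0]-125*e(s[1]); hf=f[0]-125*e(f[1]); print("handle now",h,"final",hf)
print("handle check",ray(d,(270,155),50)[0].round(1), "depth",d["depth"][155,270])
go((*h,130),s[1]);
E
```

```text
lugL [389.5 120.3] [598.4  25.5  46.5]
lugR [384.1 191.1] [592.6 -65.1  46.5]
forkL [434.9 114.5] [651.3  30.2  54.5]
forkR [427.9 186.8] [647.  -59.9  54.5]
sec (array([573.54494278, -18.39448861]), np.float64(-3.662943292766678), np.float64(90.78546139112802)) end (array([627.17501145, -13.80124916]), np.float64(-2.7323535776755534), np.float64(90.2025498530945))
handle now [448.80029945 -10.40862844] final [502.31712198  -7.84243756]
handle check [448.1  -9.2  50. ] depth 448.0686
shift cm [19.98 -5.11 -0.34] rot [0.6 0.1 0.1] rows>= 4
```

>>> {"api": "send_rows", "payload": {
  "rows": [4,5,-1.3,-0.1,0.6,0,0,4,10,-2.6,-0.2,0.6,0,0,4,15,-3.9,-0.3,0.6,0,0,4,20,-5.1,-0.35,0.6,0,0,4,24,-5.1,-0.35,0.6,0,0,4,27,-5.1,-0.35,0.6,0,0,4,29.2,-5.1,-0.35,0.6,0,0,4,29.6,-5.1,-0.35,0.6,0,0]
}}

```text
t: 3.12
tool_pos: [448.6, -10.4, 33.2]
tool_rot: [-65.5, 89.8, -159.2]
force: [-1.0, 0.8, 0.1]
width: 40.2
```

>>> {"api": "send_rows", "payload": {
  "rows": [4,0,0,0,0,0,0,1,0,0,0,0,0,0,0.8,0,0,0,0,0,0,0.8,0,0,0,0,0,0]
}}

```text
t: 3.62
tool_pos: [447.7, -8.8, 34.4]
tool_rot: [-71.1, 89.8, -164.7]
force: [-2.7, 0.1, 3.8]
width: 15.2
```

Run:
```python
from lib import *
st(); s=env.read_state(); z=s["tool_pos"][2]
go((502.3-6,-7.8,z),-2.73)
```

```text
t 3.62 pos [447.7  -8.8  34.4] psi -3.59 xdir [-0.004 -0.001 -1.   ] F [-2.7  0.1  3.8] w 15.2 q [ 11.  37. -18. 124.  28.  23. -34.]
shift cm [-0.02  4.84 -0.41] rot [-0.9  0.1  0.2] rows>= 1
```

>>> {"api": "send_rows", "payload": {
  "rows": [0.8,0,0.6,-0.07,-0.2,0,0,0.8,0,1.2,-0.14,-0.4,0,0,0.8,0,1.8,-0.2,-0.6,0,0,0.8,0,2.4,-0.27,-0.8,0,0,0.8,0,3,-0.34,-0.9,0,0,0.8,0,3.5,-0.39,-0.9,0,0,0.8,0,3.9,-0.44,-0.9,0,0,0.8,0,3.9,-0.44,-0.9,0,0]
}}

```text
t: 4.62
tool_pos: [483.8, -7.7, 34.4]
tool_rot: [-68.2, 89.4, -160.9]
force: [-8.6, -1.2, 11.7]
width: 14.7
```

Run:
```python
from lib import *
st(); d=env.get_image("wrist"); np.savez("w2.npz",**d)
d2=env.get_image("top"); np.savez("t2.npz",**d2)
cv2.imwrite("pics/w2.png",np.vstack([d["img"][:300],cv2.resize(d2["img"][90:280,240:400],(640,760),interpolation=cv2.INTER_CUBIC)[:300]]))
```

```text
t 4.62 pos [483.8  -7.7  34.4] psi -2.68 xdir [-0.01  -0.003 -1.   ] F [-8.6 -1.2 11.7] w 14.7 q [ 12.  39. -20. 118.  27.  28. -31.]
```

View pics/w2.png

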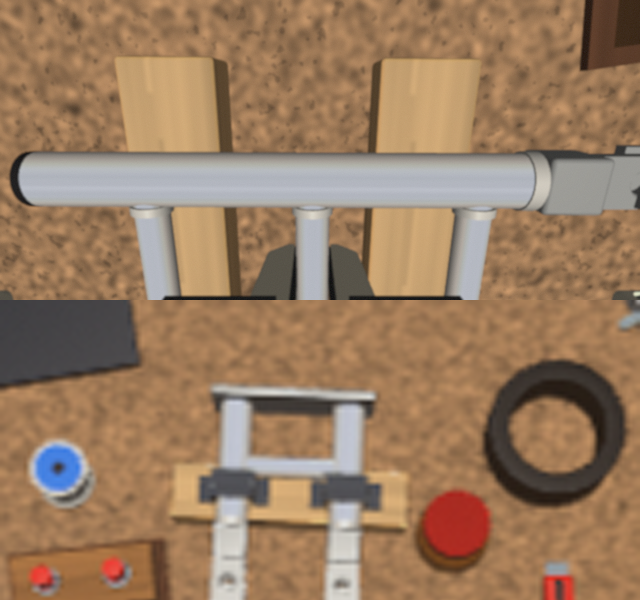

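>>> {"api": "send_rows", "payload": {
  "rows": [0.8,0,0.3,-0.04,0,0,0,0.8,0,0.6,-0.07,0,0,0,0.8,0,0.9,-0.1,0,0,0,0.8,0,1.2,-0.13,0,0,0,0.8,0,1.4,-0.15,0,0,0,0.8,0,1.5,-0.15,0,0,0]
}}

```text
t: 5.48
tool_pos: [498.3, -6.8, 34.4]
tool_rot: [-69.6, 89.3, -162.3]
force: [-9.7, -0.4, 13.3]
width: 15.1
```

Run:
```python
from lib import *
st()
```

```text
t 5.47 pos [498.3  -6.8  34.4] psi -2.68 xdir [-0.011 -0.004 -1.   ] F [-9.7 -0.4 13.3] w 15.1 q [ 12.  40. -20. 116.  27.  30. -31.]
```

>>> {"api": "send_rows", "payload": {
  "rows": [0.8,0,0.2,-0.02,0,0,0,0.8,0,0.4,-0.02,0,0,0,0.8,0,0.5,-0.02,0,0,0,0.8,0,0.5,-0.02,0,0,0]
}}

```text
t: 5.98
tool_pos: [501.2, -6.7, 34.4]
tool_rot: [-72.4, 89.1, -165.0]
force: [-12.2, 0.6, 14.7]
width: 15.3
```

>>> {"api": "send_rows", "payload": {
  "rows": [0.8,0,0.2,0,0,0,0,0.8,0,0.3,0,0,0,0,0.8,0,0.3,0,0,0,0]
}}

```text
t: 6.35
tool_pos: [501.1, -6.7, 34.3]
tool_rot: [-74.1, 88.8, -166.7]
force: [-16.5, 0.3, 20.3]
width: 14.9
```

>>> {"api": "send_rows", "payload": {
  "rows": [0.8,0,0.2,0,0,0,0,0.8,0,0.3,0,0,0,0,0.8,0,0.3,0,0,0,0]
}}

```text
t: 6.72
tool_pos: [501.1, -6.7, 34.2]
tool_rot: [-75.1, 88.4, -167.7]
force: [-20.3, 0.7, 24.5]
width: 15.0
```

>>> {"api": "send_rows", "payload": {
  "rows": [4,0,-0.4,0,0,0,0,4,0,-0.8,0,0,0,0,4,0,-0.9,0,0,0,0,4,-3,-0.9,0,0,0,0,4,-9,-0.9,0,0,0,0,4,-15,-0.9,0,0,0,0,4,-21,-0.9,0,0,0,0,4,-26,-0.9,0,0,0,0]
}}

```text
t: 7.72
tool_pos: [507.1, -5.6, 297.2]
tool_rot: [99.4, 89.8, 6.7]
force: [0.3, -0.2, -0.7]
width: 39.5
```

>>> {"api": "send_rows", "payload": {
  "rows": [4,0,3,0,0,0,0,4,0,7,0,0,0,0,4,0,10,0,0,0,0,4,0,10,0,0,0,0,4,0,10,0,0,0,0]
}}

```text
t: 8.35
tool_pos: [605.3, -10.1, 294.1]
tool_rot: [-118.8, 90.0, 148.6]
force: [-0.7, -0.2, -0.1]
width: 40.3
```

Run:
```python
from lib import *
st(); d=env.get_image("wrist"); np.savez("w3.npz",**d); cv2.imwrite("pics/w3.png",d["img"])
```

```text
t 8.35 pos [605.3 -10.1 294.1] psi -2.65 xdir [-0.001  0.    -1.   ] F [-0.7 -0.2 -0.1] w 40.3 q [ 17.  30. -31.  82.  16.  72. -18.]
```

View pics/w3.png

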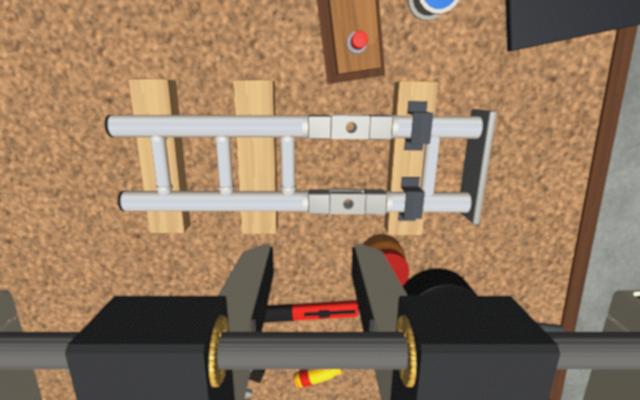

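The section is flush: the shoulders meet the fork tips, and open holes show at (351,127) and (348,203). One pin is at (358,41).

>>> {"api": "send_rows", "payload": {
  "rows": [4,0,1.5,-3,0,0,0,4,0,2.2,-6,0,0,0,4,0,2.2,-7,0,0,0,4,0,2.2,-7,0,0,0,4,0,2.2,-7,0,0,0]
}}

```text
t: 9.02
tool_pos: [630.9, 56.4, 294.4]
tool_rot: [5.9, 89.9, -86.9]
force: [-0.2, -0.1, -0.5]
width: 39.6
```

Run:
```python
from lib import *
d3=dict(np.load("w3.npz"))
for n,p in(("L",(351,127)),("R",(348,203))): print(n,hole(d3,p,54.5))
st(); d=env.get_image("wrist"); np.savez("w4.npz",**d)
for n,p in(("L",(650.5,30.2,54.5)),("R",(646.5,-60,54.5))):
    print(n,proj(d,p).round(1),hole(d,proj(d,p)[0],54.5))
for dd in(d,d3):
  for lo,hi in(((0,150,90),(8,255,255)),((172,150,90),(180,255,255))):
    for o in seg(dd,lo,hi,(0,0,640,260),74): print(o)
cv2.imwrite("pics/w4.png",d["img"])
```

```text
L (array([351.6, 127.7]), array([652.4,  29.7,  54.5]))
R (array([348.1, 203.9]), array([647. , -59.9,  54.5]))
t 9.03 pos [630.9  56.4 294.4] psi -2.81 xdir [ 0.    -0.002 -1.   ] F [-0.2 -0.1 -0.5] w 39.6 q [ 10.  33. -30.  77.  17.  74. -24.]
L [[328.8 185.2]] (array([330. , 185.8]), array([651.9,  29.5,  54.5]))
R [[328.1 254.9]] (array([328.5, 254.7]), array([647. , -59.7,  54.5]))
(206, array([654. , 174.1], dtype=float32), array([653.8, 174. ]), array([13.9, 16. ]), np.float64(60.9), array([328.3,  51.6]))
(174, array([659.7, 118.2], dtype=float32), array([659.5, 118.1]), array([13.9, 15.8]), np.float64(140.2), array([335.5, 108.7]))
(227, array([659.1, 118. ], dtype=float32), array([658.8, 117.8]), array([14.4, 16.7]), np.float64(45.2), array([359.4,  39.2]))
(133, array([ 698.2, -120.9], dtype=float32), array([ 699. , -120.6]), array([ 9.2, 24.5]), np.float64(166.5), array([393.4, 255.8]))
```

Run:
```python
from lib import *
go((659.4,118,52.5),-2.7)
```

```text
shift cm [24.17  2.53 -6.33] rot [-0.1  0.1 -0. ] rows>= 5
```

>>> {"api": "send_rows", "payload": {
  "rows": [4,4,1.3,-3.2,0,0,0,4,9,2.5,-6.3,0,0,0,4,15,2.5,-6.3,0,0,0,4,20,2.5,-6.3,0,0,0,4,23,2.5,-6.3,0,0,0,4,24.1,2.5,-6.3,0,0,0,4,24.1,2.5,-6.3,0,0,0,0.8,24.1,2.5,-6.3,0,0,0]
}}

```text
t: 10.07
tool_pos: [660.4, 120.4, 55.1]
tool_rot: [108.5, 89.8, 15.8]
force: [-0.4, -0.1, 0.1]
width: 34.1
```

>>> {"api": "send_rows", "payload": {
  "rows": [0.8,0,0,0,0,0,0,0.8,0,0,0,0,0,0,0.8,0,0,0,0,0,0,0.8,-2,0,0,0,0,0,0.8,-6,0,0,0,0,0,0.8,-9,0,0,0,0,0,0.8,-9,0,0,0,0,0]
}}

```text
t: 10.95
tool_pos: [660.9, 121.2, 147.1]
tool_rot: [110.3, 89.6, 17.6]
force: [-1.2, -0.2, -0.9]
width: 15.1
```

Run:
```python
from lib import *
st(); go((651.8,29.7,115),-2.7)
```

```text
t 10.95 pos [660.9 121.2 147.1] psi -2.69 xdir [ 0.007  0.002 -1.   ] F [-1.2 -0.2 -0.9] w 15.1 q [  3.  43. -28.  82.  22.  59. -32.]
shift cm [ 3.19 -0.5   9.19] rot [ 0.  -0.1 -0.4] rows>= 2
```

>>> {"api": "send_rows", "payload": {
  "rows": [0.8,0.5,-0.2,3,0,0,0,0.8,1,-0.4,6,0,0,0,0.8,2,-0.5,8,0,0,0,0.8,3.2,-0.5,8.8,0,0,0,0.8,3.2,-0.5,8.8,0,0,0,0.8,3.2,-0.5,8.8,0,0,0,0.8,3.2,-0.5,8.8,0,0,0,0.8,3.2,-0.5,8.8,0,0,0]
}}

```text
t: 11.95
tool_pos: [650.2, 33.4, 111.6]
tool_rot: [123.0, 89.9, 30.4]
force: [-0.2, -0.1, -0.5]
width: 15.2
```

Run:
```python
from lib import *
st(); d=env.get_image("wrist"); np.savez("w5.npz",**d); e=env.get_image("scene"); np.savez("s5.npz",**e)
print(proj(d,(651.8,29.7,54.5)),proj(d,(651.8,29.7,70)),proj(e,(651.8,29.7,54.5)),proj(e,(651.8,29.7,70)))
u,v=proj(e,(651.8,29.7,80))[0].astype(int)
cv2.imwrite("pics/w5.png",np.hstack([d["img"][60:360,150:550],cv2.resize(e["img"][v-30:v+30,u-40:u+40],(400,300),interpolation=cv2.INTER_CUBIC)]))
print(u,v)
```

```text
t 11.95 pos [650.2  33.4 111.6] psi -2.62 xdir [ 0.001  0.    -1.   ] F [-0.2 -0.1 -0.5] w 15.2 q [ 10.  44. -27.  88.  23.  54. -27.]
[[313.30621057 225.0941589 ]] [[313.42447899 234.06015755]] [[360.67769512 216.68771655]] [[361.00121475 213.07188369]]
361 210
```

View pics/w5.png

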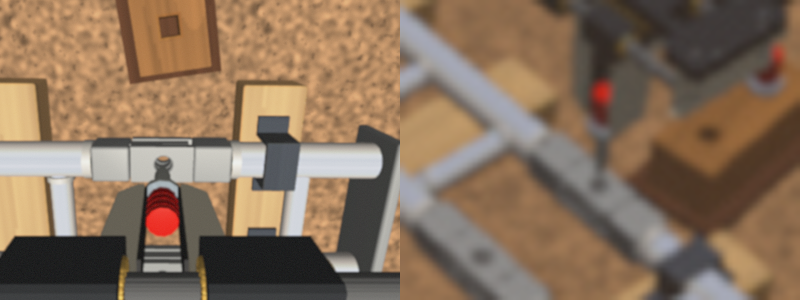

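Run:
```python
import numpy as np,cv2
d=np.load("w5.npz")["img"][200:270,270:360]
cv2.imwrite("pics/w5c.png",cv2.resize(d,(720,560),interpolation=cv2.INTER_CUBIC))
```

```text
(no output)
```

View pics/w5c.png

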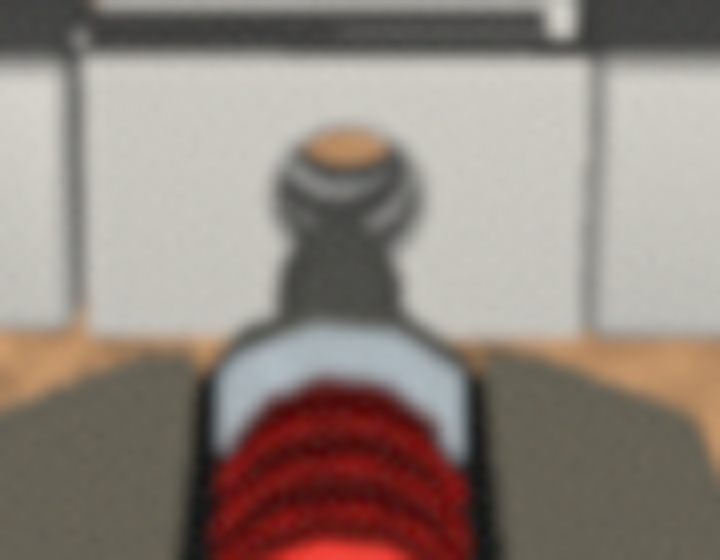

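>>> {"api": "send_rows", "payload": {
  "rows": [0.8,0.5,0.07,0.1,0,0,0,0.8,1.2,0.07,0.1,0,0,0,0.8,1.8,0.07,0.1,0,0,0,0.8,2.4,0.07,0.1,0,0,0,0.8,3,0.07,0.1,0,0,0,0.8,3,0.07,0.1,0,0,0]
}}

```text
t: 12.8
tool_pos: [650.4, 31.7, 80.6]
tool_rot: [-113.6, 90.0, 153.7]
force: [0.0, 0.4, -0.6]
width: 15.4
```

>>> {"api": "send_rows", "payload": {
  "rows": [0.8,0.5,0,0,0,0,0,0.8,1,0,0,0,0,0,0.8,1.5,0,0,0,0,0,0.8,1.8,0,0,0,0,0,0.8,2,0,0,0,0,0,0.8,2,0,0,0,0,0]
}}

```text
t: 13.55
tool_pos: [650.6, 31.6, 63.7]
tool_rot: [44.5, 89.9, -48.2]
force: [-3.7, 0.0, 11.8]
width: 15.3
```

>>> {"api": "send_rows", "payload": {
  "rows": [0.8,0.2,0,0,0,0,0,0.8,0.3,0,0,0,0,0,2.4,0,0,0,0,0,0,2.6,0,0,0,0,0,0,2.6,-1,0,0,0,0,0,2.6,-6,0,0,0,0,0,2.6,-11,0,-5,0,0,0,4,-11,0,-11,0,0,0]
}}

```text
t: 14.55
tool_pos: [658.8, 136.9, 175.3]
tool_rot: [98.3, 89.5, 5.3]
force: [0.2, 0.9, 0.1]
width: 32.0
```

>>> {"api": "send_rows", "payload": {
  "rows": [4,0,0,-3,0,0,0,4,0,0,-3,0,0,0,4,0,0,-3,0,0,0,4,0,0,-3,0,0,0]
}}

```text
t: 15.05
tool_pos: [657.5, 164.9, 170.5]
tool_rot: [-6.9, 89.9, -99.8]
force: [0.4, -0.0, -0.0]
width: 40.1
```

Run:
```python
from lib import *
st(); d=env.get_image("wrist"); np.savez("w6.npz",**d); e=env.get_image("scene")
h=(651.8,29.7)
print(proj(d,(*h,54.5)),proj(d,(*h,83.5)))
for lo,hi in(((0,150,90),(8,255,255)),((172,150,90),(180,255,255))):
    for o in seg(d,lo,hi,(0,0,640,300),74): print(o)
    for o in seg(e,lo,hi,(330,180,420,230),74,8): print("sc",o,proj(e,(*h,54.5)),proj(e,(*h,83.5)))
cv2.imwrite("pics/w6.png",d["img"])
go((653.9,174.1,52.5),-2.7)
```

```text
t 15.05 pos [657.5 164.9 170.5] psi -2.88 xdir [-0.    -0.002 -1.   ] F [ 0.4 -0.  -0. ] w 40.1 q [ -1.  43. -28.  79.  21.  63. -35.]
[[312.21240487 332.81956897]] [[312.2403622  354.82073893]]
(797, array([489.2, 310.2], dtype=float32), array([496.9, 309. ]), array([ 5.9, 74.7]), np.float64(179.0), array([43.8,  3.6]))
(393, array([654.2, 175.7], dtype=float32), array([654.3, 176.1]), array([15.3, 19. ]), np.float64(83.7), array([305.8, 188.6]))
sc (26, array([655. , 170.4], dtype=float32), array([655.1, 170.8]), array([15.2, 22.1]), np.float64(132.9), array([394.4, 190.5])) [[360.67769512 216.68771655]] [[361.28696521 209.87817972]]
sc (25, array([647.2,  33.8], dtype=float32), array([647. ,  34.2]), array([11.7, 20.5]), np.float64(135.6), array([361. , 210.6])) [[360.67769512 216.68771655]] [[361.28696521 209.87817972]]
shift cm [11.82 -0.38 -0.83] rot [-0.1  0.1  0. ] rows>= 2
```

View pics/w6.png

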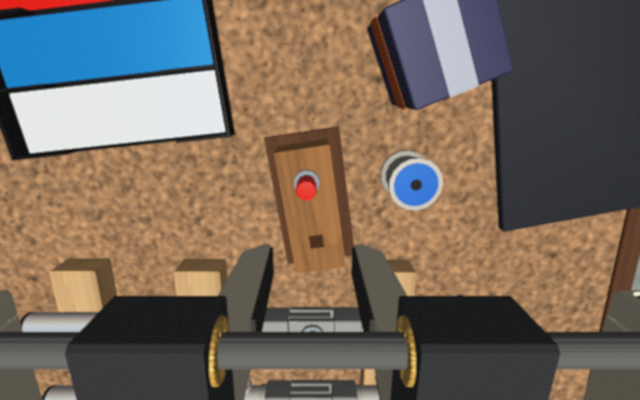

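>>> {"api": "send_rows", "payload": {
  "rows": [4,3,-0.4,-0.85,0,0,0,4,7,-0.4,-0.85,0,0,0,4,10,-0.4,-0.85,0,0,0,4,11.8,-0.4,-0.85,0,0,0,4,11.8,-0.4,-0.85,0,0,0,4,11.8,-0.4,-0.85,0,0,0,0.8,11.8,-0.4,-0.85,0,0,0]
}}

```text
t: 16.02
tool_pos: [654.4, 176.9, 54.5]
tool_rot: [114.2, 89.8, 21.5]
force: [-0.4, 0.1, -0.4]
width: 34.1
```

Run:
```python
from lib import *
e=env.get_image("scene")
print("pinA knob mid",proj(e,(653.9,174.1,62)),"seen 394.4 190.5"); print("left mid",proj(e,(651.8,29.7,71.5)),"seen 361 210.6")
st()
```

```text
pinA knob mid [[394.50118684 192.56051763]] seen 394.4 190.5
left mid [[361.03278052 212.71908725]] seen 361 210.6
t 16.07 pos [654.2 176.8  54.3] psi -2.69 xdir [ 0.002  0.001 -1.   ] F [-0.3 -0.   0. ] w 30.3 q [ -4.  50. -25.  85.  25.  51. -39.]
```

>>> {"api": "send_rows", "payload": {
  "rows": [0.8,0,0,0,0,0,0,0.8,0,0,0,0,0,0,0.8,0,0,0,0,0,0,0.8,-2,0,0,0,0,0,0.8,-6,0,0,0,0,0,0.8,-9,0,0,0,0,0,0.8,-9,0,0,0,0,0]
}}

```text
t: 16.95
tool_pos: [655.1, 177.7, 146.9]
tool_rot: [115.5, 89.6, 22.8]
force: [-0.0, -0.4, -0.9]
width: 14.8
```

Run:
```python
from lib import *
st(); go((647,-59.8,147),-2.7)
```

```text
t 16.95 pos [655.1 177.7 146.9] psi -2.68 xdir [ 0.007  0.003 -1.   ] F [-0.  -0.4 -0.9] w 14.8 q [ -2.  44. -27.  81.  22.  60. -37.]
shift cm [-0.08  0.3  23.76] rot [ 0.  -0.2 -0.4] rows>= 4
```

>>> {"api": "send_rows", "payload": {
  "rows": [0.8,0,0,4,0,0,0,0.8,0,0,9,0,0,0,0.8,0,0.1,14,0,0,0,0.8,0,0.17,19,0,0,0,0.8,0,0.17,22.5,0,0,0,0.8,1,0.17,23.5,0,0,0,0.8,2.5,0.17,23.5,0,0,0,0.8,3.2,0.17,23.5,0,0,0]
}}

```text
t: 17.95
tool_pos: [642.9, -55.2, 108.9]
tool_rot: [-123.6, 89.8, 144.0]
force: [0.1, 0.8, -1.3]
width: 15.3
```

>>> {"api": "send_rows", "payload": {
  "rows": [0.8,0,0,0,0,0,0,0.8,0,0,0,0,0,0,0.8,0,0,0,0,0,0,0.8,0,0,0,0,0,0]
}}

```text
t: 18.45
tool_pos: [644.3, -58.3, 111.3]
tool_rot: [89.6, 90.0, -3.0]
force: [0.0, -0.6, 0.2]
width: 15.5
```

Run:
```python
from lib import *
st(); d=env.get_image("wrist"); h=(647,-59.8)
p=proj(d,(*h,54.5))[0]; print(p,proj(d,(*h,62)))
u,v=270,190
c=cv2.resize(d["img"][v:v+70,u:u+90],(720,560),interpolation=cv2.INTER_CUBIC); cv2.imwrite("pics/w7.png",c)
```

```text
t 18.45 pos [644.3 -58.3 111.3] psi -2.68 xdir [ 0.001 -0.    -1.   ] F [ 0.  -0.6  0.2] w 15.5 q [ 19.  44. -28.  88.  24.  54. -19.]
[314.73661077 222.10107819] [[314.83609185 226.22829606]]
```

View pics/w7.png

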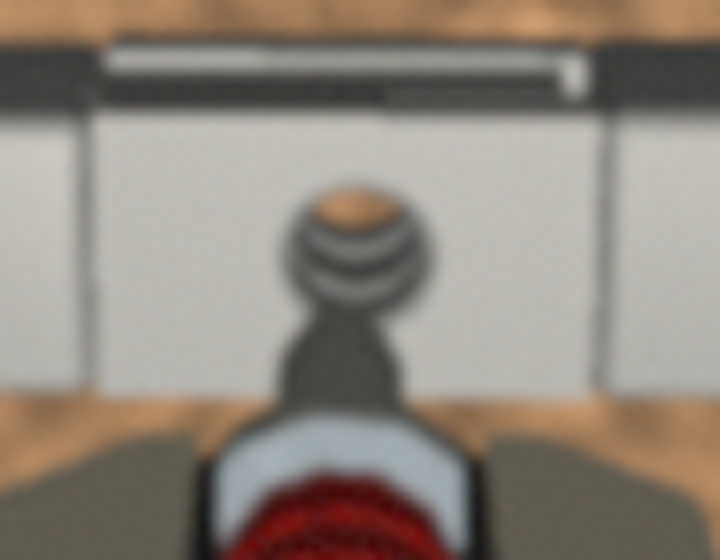

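>>> {"api": "send_rows", "payload": {
  "rows": [0.8,0,0.15,-0.12,0,0,0,0.8,0.6,0.15,-0.12,0,0,0,0.8,1.2,0.15,-0.12,0,0,0,0.8,1.8,0.15,-0.12,0,0,0,0.8,2.4,0.15,-0.12,0,0,0,0.8,3,0.15,-0.12,0,0,0,0.8,3,0.15,-0.12,0,0,0]
}}

```text
t: 19.38
tool_pos: [645.4, -57.2, 80.2]
tool_rot: [-96.9, 90.0, 170.4]
force: [0.3, 0.1, -0.2]
width: 15.4
```

>>> {"api": "send_rows", "payload": {
  "rows": [0.8,0.5,0,0,0,0,0,0.8,1,0,0,0,0,0,0.8,1.5,0,0,0,0,0,0.8,1.8,0,0,0,0,0,0.8,2,0,0,0,0,0,0.8,2,0,0,0,0,0]
}}

```text
t: 20.12
tool_pos: [645.4, -57.2, 62.9]
tool_rot: [-6.4, 90.0, -99.0]
force: [-3.9, -1.3, 9.2]
width: 15.3
```

>>> {"api": "send_rows", "payload": {
  "rows": [0.8,0.2,0,0,0,0,0,0.8,0.3,0,0,0,0,0,2.4,0,0,0,0,0,0,2.6,0,0,0,0,0,0,2.6,-1,0,0,0,0,0,2.6,-6,0,0,0,0,0,2.6,-12,0,0,0,0,0,4,-18,0,0,0,0,0]
}}

```text
t: 21.12
tool_pos: [645.4, -57.2, 242.7]
tool_rot: [-150.7, 90.0, 116.6]
force: [1.0, -0.4, 0.2]
width: 32.2
```

>>> {"api": "send_rows", "payload": {
  "rows": [5,-1,-2,4,0,0,0,5,-3,-4,8,0,0,0,5,-5,-7,13,0,0,0,5,-7,-11,18,0,0,0,5,-9,-15,23,0,0,0,5,-9,-15.5,28,0,0,0,5,-9,-15.5,30,0,0,0,5,-9,-15.5,30,0,0,0]
}}

```text
t: 22.12
tool_pos: [476.5, -350.4, 330.1]
tool_rot: [-155.0, 89.9, 112.2]
force: [0.2, 1.0, -0.0]
width: 50.0
```

Run:
```python
from lib import *
st(); d=env.get_image("wrist"); np.savez("w8.npz",**d); e=env.get_image("scene"); t=env.get_image("top"); np.savez("t8.npz",**t); np.savez("s8.npz",**e)
for lo,hi in(((0,150,90),(8,255,255)),((172,150,90),(180,255,255))):
    for o in seg(e,lo,hi,(330,180,420,250),74,8): print("sc",o)
print("expect R",proj(e,(647,-59.8,71.5)),"L",proj(e,(651.8,29.7,71.5)))
cv2.imwrite("pics/w8.png",d["img"])
```

```text
t 22.12 pos [ 476.5 -350.4  330.1] psi -2.81 xdir [-0.001  0.001 -1.   ] F [ 0.2  1.  -0. ] w 50.0 q [ 53.  28. -32.  80.  15.  76.  18.]
sc (26, array([641.7, -55.4], dtype=float32), array([641.5, -55.2]), array([14.3, 19.2]), np.float64(141.0), array([337.5, 224.6]))
sc (25, array([647.2,  33.8], dtype=float32), array([647. ,  34.2]), array([11.7, 20.5]), np.float64(135.6), array([361. , 210.6]))
expect R [[337.64754707 226.95980742]] L [[361.03278052 212.71908725]]
```

View pics/w8.png

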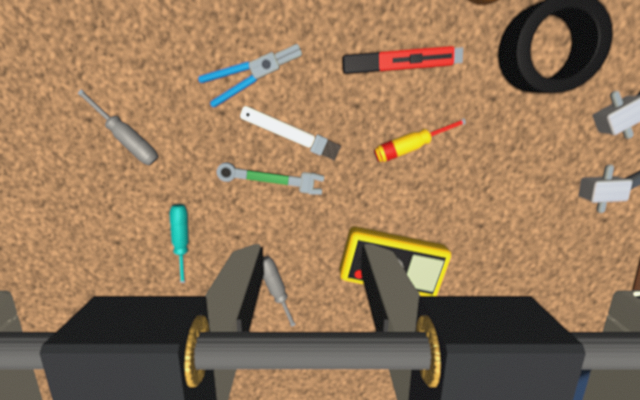

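The right pin gives the same image offset as the left, so both are seated. The wrist view shows all the tools: pliers joint (266,64), knife (343,64)–(462,54), screwdriver handle (377,153)–(430,135), brush (243,113)–(338,152), spanner ring (226,173) to jaw (320,183). The decoys are grey and teal.

```bash
cat > meas.py <<'E'
from lib import *
def tray(t):
    C={"green":((45,80,40),(75,255,255)),"yellow":((22,120,120),(34,255,255)),"red":((0,150,120),(8,255,255)),"blue":((98,120,100),(115,255,255)),"white":((0,0,170),(180,60,255))}
    for k,(lo,hi) in C.items():
        o=seg(t,lo,hi,(150,180,246,252),4,100)[0]; print("tray",k,"centre",o[2],"size",o[3],"ang",o[4])
E
python3 - <<'E'
from meas import *
t=dict(np.load("t8.npz")); tray(t); d=dict(np.load("w8.npz"))
b=(60,20,480,200)
for n,lo,hi,z in(("span_green",(45,70,40),(75,255,255),8),("knife_red",(0,150,90),(8,255,255),13),("knife_red2",(172,150,90),(180,255,255),13),("scr_yel",(22,150,120),(34,255,255),14),("brush_white",(0,0,175),(180,50,255),11),("pli_blue",(98,120,100),(115,255,255),10)):
    for o in seg(d,lo,hi,b,z,40): print(n,o)
def ends(n,a,c,z):
    A,B=ray(d,[a,c],z)[:,:2]; v=B-A; print(n,"len",np.linalg.norm(v).round(1),"mid",((A+B)/2).round(1),"A",A.round(1),"B",B.round(1),"ang",np.degrees(np.arctan2(v[1],v[0])).round(1))
ends("span ring->jaw",(217,172),(323,184),8); ends("knife black->red",(343,64),(462,54),10); ends("scr handle->tip",(377,154),(430,136),13); ends("brush handle->head",(242,112),(339,153),8); ends("pliers handle->jaw",(206,91),(300,49),8); ends("pli joint->jaw",(266,64),(300,49),10)
E
```

```text
tray green centre [474.3 470.2] size [ 56.6 191.4] ang -177.5
tray yellow centre [476.3 412.9] size [ 55.5 189.2] ang -176.9
tray red centre [480.4 354.7] size [ 55.4 190.2] ang -176.9
tray blue centre [484.1 296.7] size [ 55.3 189.9] ang -176.8
tray white centre [486.6 238.6] size [ 53.9 187.7] ang -176.9
span_green (373, array([ 412.8, -381.9], dtype=float32), array([ 412.9, -381.9]), array([13.2, 57.9]), np.float64(169.0), array([267.2, 177.1]))
knife_red (1226, array([ 612.8, -236.3], dtype=float32), array([ 614.1, -236.4]), array([24.6, 93.5]), np.float64(-178.5), array([414.9,  58.2]))
knife_red (185, array([ 582.4, -351.5], dtype=float32), array([ 582.5, -351.6]), array([13.6, 25.9]), np.float64(111.1), array([389.3, 150.3]))
knife_red (163, array([ 657.4, -325.1], dtype=float32), array([ 657.5, -325.1]), array([ 7.1, 41. ]), np.float64(-161.0), array([445.9, 127.8]))
scr_yel (563, array([ 611.9, -341.1], dtype=float32), array([ 613. , -340.7]), array([23.1, 48. ]), np.float64(-161.3), array([411.5, 141.7]))
brush_white (1215, array([ 440.1, -316.6], dtype=float32), array([ 43
[... 1235 characters left out ...]
72.1]))
pli_blue (334, array([ 378. , -264.3], dtype=float32), array([ 377.4, -264.7]), array([ 8.1, 67.7]), np.float64(-152.5), array([232.7,  90.8]))
span ring->jaw len 149.4 mid [ 417.  -383.4] A [ 343.3 -371.2] B [ 490.7 -395.7] ang -9.5
knife black->red len 150.7 mid [ 597.7 -236.3] A [ 522.3 -238.6] B [ 673.  -234.1] ang 1.7
scr handle->tip len 74.0 mid [ 601.2 -345.3] A [ 565.8 -355.8] B [ 636.7 -334.9] ang 16.4
brush handle->head len 141.3 mid [ 450.7 -322.2] A [ 387.  -291.6] B [ 514.4 -352.8] ang -25.6
pliers handle->jaw len 133.5 mid [ 405.7 -240.4] A [ 342.8 -262.8] B [ 468.6 -218. ] ang 19.6
pli joint->jaw len 47.0 mid [ 446.5 -226. ] A [ 424.3 -233.8] B [ 468.6 -218.2] ang 19.3
```

```bash
cat >> meas.py <<'E'
def plan(wps,cur=None):
    s=env.read_state(); R=Ro.from_euler("xyz",s["tool_rot"],degrees=True).as_matrix()
    p,psi=(s["tool_pos"],np.degrees(np.arctan2(R[1,1],R[0,1]))) if cur is None else cur
    for P,a in wps:
        P=np.array(P,float); sh=Rdown(psi).T@(P-p)/10; r=-(a-psi)
        print("shift",sh.round(2),"rotx",round(r,1),"rows>=",int(np.ceil(max(np.linalg.norm(sh)/6.25,abs(r)/10.7)))); p,psi=P,a
def chk(t=None):
    t=env.get_image("top") if t is None else t
    for n,lo,hi,z,box in(("spanner",(45,60,40),(75,255,255),8,(400,205,450,265)),("knife",(0,150,90),(8,255,255),13,(362,150,398,210)),("screw",(22,130,120),(34,255,255),14,(395,145,435,200)),("brush",(0,0,165),(180,60,255),11,(390,195,425,250)),("pliers",(98,100,80),(118,255,255),10,(360,210,405,270))):
        for o in seg(t,lo,hi,box,z,12)[:2]: print(n,o[0],o[1],"ang",o[4])
E
python3 - <<'E'
from meas import *
chk(dict(np.load("t8.npz"))); print(); chk()
plan([((414,-382.5,150),-83),((414,-382.5,3),-100)])
E
```

```text
spanner 78 [ 409.6 -380.3] ang 169.3
knife 187 [ 609.9 -235.2] ang -178.7
screw 96 [ 608.8 -340.6] ang -162.9
brush 209 [ 436.  -314.2] ang 153.4
pliers 57 [ 367.4 -238.8] ang -167.7
pliers 54 [ 376.1 -262.5] ang -152.7

spanner 79 [ 409.3 -380.2] ang 168.9
knife 187 [ 609.9 -235.2] ang -178.7
screw 95 [ 609.1 -340.6] ang -162.0
brush 210 [ 436.3 -314.3] ang 153.5
pliers 57 [ 367.4 -238.8] ang -167.7
pliers 54 [ 376.1 -262.5] ang -152.7
shift [18.09 -6.25  3.84] rotx 80.6 rows>= 8
shift [14.7  0.   0. ] rotx 17 rows>= 3
```

>>> {"api": "send_rows", "payload": {
  "rows": [4,2,-0.8,0.5,10,0,0,4,4.5,-1.6,1,20,0,0,4,7,-2.4,1.5,30.2,0,0,4,9,-3.2,2,40.3,0,0,4,11,-4,2.5,50.4,0,0,4,13.5,-4.8,3,60.4,0,0,4,16,-5.5,3.4,70.5,0,0,4,18.1,-6.2,3.8,80.6,0,0]
}}

```text
t: 23.32
tool_pos: [414.0, -382.7, 149.2]
tool_rot: [-115.2, 89.9, 71.4]
force: [-0.4, 0.2, 0.1]
width: 40.2
```

>>> {"api": "send_rows", "payload": {
  "rows": [4,4,0,0,9,0,0,4,8,0,0,17,0,0,4,10,0,0,17,0,0,4,10,0,0,17,0,0,4,10,0,0,17,0,0]
}}

```text
t: 23.95
tool_pos: [414.4, -384.3, 50.9]
tool_rot: [172.7, 89.9, -17.5]
force: [0.3, 0.6, -0.2]
width: 39.9
```

Run:
```python
from meas import *
st(); d=env.get_image("wrist")
for o in seg(d,(45,70,40),(75,255,255),(0,0,640,330),8,60): print(o)
plan([((414,-382.5,3),-100)])
```

```text
t 23.95 pos [ 414.4 -384.3   50.9] psi -100.18 xdir [ 0.002 -0.001 -1.   ] F [ 0.3  0.6 -0.2] w 39.9 q [ 43.  40.  -3. 106.   4.  34. -63.]
(1724, array([ 412.9, -383.5], dtype=float32), array([ 411.8, -383.5]), array([12.4, 58.1]), np.float64(169.0), array([310.6, 232. ]))
shift [ 4.82 -0.21  0.07] rotx -0.2 rows>= 1
```

>>> {"api": "send_rows", "payload": {
  "rows": [4,2,0,0,1,0,0,4,4,0,0,1,0,0,4,4.8,0,0,1,0,0,4,4.8,0,0,1,0,0,0.2,4.8,0,0,1,0,0,0.2,4.8,0,0,1,0,0,0.2,4.8,0,0,1,0,0,0.2,4.8,0,0,1,0,0]
}}

```text
t: 25.0
tool_pos: [413.2, -384.7, 2.2]
tool_rot: [172.4, 90.0, -18.8]
force: [-0.1, 0.5, 2.4]
width: 12.6
```

>>> {"api": "send_rows", "payload": {
  "rows": [0.2,0,0,0,0,0,0,0.2,-4,0,0,0,0,0,0.2,-10,0,0,0,0,0,0.2,-15,0,0,0,0,0,0.2,-15,0,0,0,0,0,0.2,-15,0,0,0,0,0]
}}

```text
t: 25.75
tool_pos: [412.1, -384.0, 150.8]
tool_rot: [-29.2, 89.9, 139.5]
force: [0.0, -0.8, -1.8]
width: 12.7
```

Run:
```python
from meas import *
st(); plan([((470,50,170),-95),((476,469.5,170),-86.9),((476,469.5,25),-86.9)])
```

```text
t 25.75 pos [ 412.1 -384.   150.8] psi -101.29 xdir [-0.002  0.002 -1.   ] F [ 0.  -0.8 -1.8] w 12.7 q [ 43.  32.  -4. 101.   3.  47. -63.]
shift [ -1.92 -43.7    2.82] rotx -6.3 rows>= 8
shift [  0.   -41.84   3.06] rotx -8.1 rows>= 7
shift [14.5  0.   0. ] rotx -0.0 rows>= 3
```

>>> {"api": "send_rows", "payload": {
  "rows": [0.2,-0.9,-5.2,0.3,-0.8,0,0,0.2,-1.9,-10.7,0.7,-1.6,0,0,0.2,-1.9,-16.2,1.05,-2.4,0,0,0.2,-1.9,-21.7,1.4,-3.2,0,0,0.2,-1.9,-27.2,1.75,-4,0,0,0.2,-1.9,-32.7,2.1,-4.8,0,0,0.2,-1.9,-38.2,2.5,-5.6,0,0,0.2,-1.9,-43.7,2.8,-6.3,0,0]
}}

```text
t: 26.75
tool_pos: [469.6, 50.8, 168.8]
tool_rot: [12.9, 89.7, -172.1]
force: [0.9, -0.3, -1.7]
width: 12.4
```

>>> {"api": "send_rows", "payload": {
  "rows": [0.2,0,-5.5,0.4,-1,0,0,0.2,0,-11.5,0.8,-2,0,0,0.2,0,-17.5,1.3,-3,0,0,0.2,0,-23.5,1.7,-4,0,0,0.2,0,-29.5,2.15,-5,0,0,0.2,0,-35.5,2.6,-6.5,0,0,0.2,1,-40.5,3,-8.1,0,0,0.2,3,-41.8,3.05,-8.1,0,0]
}}

```text
t: 27.75
tool_pos: [473.9, 472.6, 137.9]
tool_rot: [-19.6, 89.8, 163.8]
force: [-0.3, -0.3, -1.7]
width: 12.8
```

>>> {"api": "send_rows", "payload": {
  "rows": [0.2,0,0,0,0,0,0,0.2,0,0,0,0,0,0,0.2,0,0,0,0,0,0]
}}

```text
t: 28.12
tool_pos: [478.3, 466.6, 141.7]
tool_rot: [160.4, 89.9, -16.6]
force: [0.1, -0.1, -1.1]
width: 12.7
```

Run:
```python
from meas import *
st(); d=env.get_image("wrist"); cv2.imwrite("pics/w9.png",d["img"]); np.savez("w9.npz",**d)
```

```text
t 28.12 pos [478.3 466.6 141.7] psi -87.04 xdir [ 0.001 -0.    -1.   ] F [ 0.1 -0.1 -1.1] w 12.7 q [ -41.   41.   -9.   83.    8.   56. -139.]
```

View pics/w9.png

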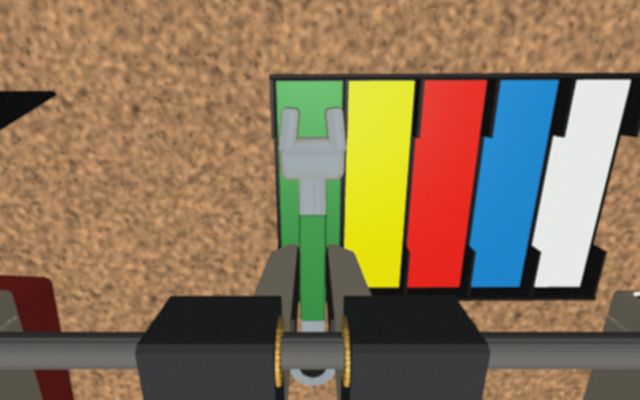

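The spanner is held over the green compartment, about centred. The far edges of all the compartments are visible at row ≈80.

Run:
```python
from meas import *
d=dict(np.load("w9.npz"))
pts=[(278,81),(343,81),(348,80),(415,79),(423,79),(487,79),(499,79),(559,79),(574,79),(631,79)]
P=ray(d,pts,4)[:,:2]; print(P.round(1).tolist())
a=np.radians(3.1); u=np.array([np.cos(a),np.sin(a)])
for n,i in zip("gyrbw",range(0,10,2)):
    m=(P[i]+P[i+1])/2; print(n,"far",m.round(1),"w",np.linalg.norm(P[i]-P[i+1]).round(1),"centre",(m-95*u).round(1))
plan([((475.5,468.5,20),-86.9)])
```

```text
[[567.9, 498.2], [570.6, 445.7], [571.6, 441.8], [575.2, 387.9], [575.5, 381.4], [578.2, 329.8], [578.7, 320.2], [581.2, 271.8], [581.8, 259.7], [584.2, 213.8]]
g far [569.3 472. ] w 52.5 centre [474.4 466.8]
y far [573.4 414.8] w 54.0 centre [478.5 409.7]
r far [576.8 355.6] w 51.6 centre [482.  350.5]
b far [580. 296.] w 48.4 centre [485.1 290.9]
w far [583.  236.8] w 46.0 centre [488.2 231.6]
shift [12.19 -0.16  0.26] rotx -0.1 rows>= 2
```

>>> {"api": "send_rows", "payload": {
  "rows": [0.2,4,-0.1,0.5,0,0,0,0.2,9,-0.1,0.5,0,0,0,0.2,12,-0.1,0.5,0,0,0,0.2,13.3,-0.1,0.5,0,0,0,0.2,13.4,-0.1,0.5,0,0,0,0.2,13.4,-0.1,0.5,0,0,0,3,13.4,-0.1,0.5,0,0,0,3,13.4,-0.1,0.5,0,0,0]
}}

```text
t: 29.18
tool_pos: [472.4, 469.7, 8.1]
tool_rot: [-135.5, 89.9, 47.6]
force: [0.6, -0.6, 1.1]
width: 27.9
```

>>> {"api": "send_rows", "payload": {
  "rows": [3,0,0,0,0,0,0,3,-4,0,0,0,0,0,3,-10,0,0,0,0,0,4,-16,0,0,0,0,0,4,-18,5,0,0,0,0,4,-18,11,0,0,0,0,4,-18,17,0,0,0,0,4,-18,23,0,0,0,0]
}}

```text
t: 30.18
tool_pos: [484.5, 237.5, 187.3]
tool_rot: [-173.0, 89.9, 10.1]
force: [1.0, -0.1, 0.1]
width: 40.2
```

Run:
```python
from meas import *
st(); chk(); plan([((440,-60,190),-95),((437.5,-315.8,150),-115.6)])
```

```text
t 30.18 pos [484.5 237.5 187.3] psi -86.88 xdir [ 0.001  0.    -1.   ] F [ 1.  -0.1  0.1] w 40.2 q [ -21.   28.  -11.  102.    6.   51. -122.]
knife 187 [ 609.9 -235.2] ang -178.7
screw 96 [ 608.9 -340.5] ang -162.9
brush 208 [ 435.9 -314.1] ang 153.3
pliers 57 [ 367.4 -238.8] ang -167.7
pliers 54 [ 376.1 -262.5] ang -152.7
shift [-0.31 28.35  5.75] rotx 7.4 rows>= 5
shift [ 4.   25.5  -1.98] rotx 20.6 rows>= 5
```

>>> {"api": "send_rows", "payload": {
  "rows": [4,0,5.5,1,1,0,0,4,0,11.5,2,2,0,0,4,0,17.5,3.3,4,0,0,4,0,23,4.5,6,0,0,4,-0.3,28.3,5.7,7.4,0,0]
}}

```text
t: 30.85
tool_pos: [442.6, -47.9, 190.2]
tool_rot: [175.5, 90.0, -8.9]
force: [0.1, -0.6, 0.8]
width: 39.9
```

>>> {"api": "send_rows", "payload": {
  "rows": [4,1,5.5,-0.4,4,0,0,4,2.5,11,-0.8,8,0,0,4,4,16.5,-1.2,12,0,0,4,7,21.5,-1.6,17,0,0,4,10.5,25.5,-2,20.6,0,0,4,13,25.5,-2,20.6,0,0,4,13,25.5,-2,20.6,0,0,4,13,25.5,-2,20.6,0,0]
}}

```text
t: 31.85
tool_pos: [444.9, -301.5, 60.8]
tool_rot: [-163.6, 89.9, -8.4]
force: [0.2, -0.1, 0.2]
width: 40.1
```

Run:
```python
from meas import *
st(); d=env.get_image("wrist")
for o in seg(d,(0,0,165),(180,50,255),(180,0,460,330),11,500): print(o)
plan([((437.5,-315.8,4),-115.6)])
```

```text
t 31.85 pos [ 444.9 -301.5   60.8] psi -114.8 xdir [ 0.002 -0.    -1.   ] F [ 0.2 -0.1  0.2] w 40.1 q [ 32.  37.   0. 110.  -0.  33. -83.]
(4861, array([ 446.2, -320.8], dtype=float32), array([ 439.7, -316.9]), array([ 23.9, 118.5]), np.float64(153.7), array([338.4, 210.4]))
(842, array([ 450.4, -225.1], dtype=float32), array([ 449.2, -226. ]), array([17.4, 39.7]), np.float64(-165.4), array([205.1, 263.5]))
shift [5.71 1.6  0.09] rotx 0.8 rows>= 1
```

>>> {"api": "send_rows", "payload": {
  "rows": [4,1,1.6,0.1,0.8,0,0,4,4,1.6,0.1,0.8,0,0,4,5.7,1.6,0.1,0.8,0,0,4,5.7,1.6,0.1,0.8,0,0,0.5,5.7,1.6,0.1,0.8,0,0,0.5,5.7,1.6,0.1,0.8,0,0,0.5,5.7,1.6,0.1,0.8,0,0,0.5,5.7,1.6,0.1,0.8,0,0]
}}

```text
t: 32.9
tool_pos: [436.5, -316.2, 3.4]
tool_rot: [178.7, 90.0, -26.9]
force: [-0.7, 0.5, 3.1]
width: 17.6
```

>>> {"api": "send_rows", "payload": {
  "rows": [0.5,0,0,0,0,0,0,0.5,-4,0,0,0,0,0,0.5,-10,0,0,0,0,0,0.5,-15,0,0,0,0,0,0.5,-15,0,0,0,0,0,0.5,-15,0,0,0,0,0]
}}

```text
t: 33.65
tool_pos: [435.4, -315.5, 152.0]
tool_rot: [-8.9, 89.9, 145.4]
force: [-1.1, -0.5, -1.4]
width: 17.3
```

Run:
```python
from meas import *
st(); plan([((450,-60,170),-100),((476,236.3,120),-86.9)])
```

```text
t 33.65 pos [ 435.4 -315.5  152. ] psi -115.68 xdir [-0.002  0.001 -1.   ] F [-1.1 -0.5 -1.4] w 17.3 q [ 33.  30.   0. 105.  -0.  45. -82.]
shift [ -1.8  -23.66   9.75] rotx -15.7 rows>= 5
shift [  5.   -29.63   2.58] rotx -13.1 rows>= 5
```

>>> {"api": "send_rows", "payload": {
  "rows": [0.5,-0.4,-4.5,1.9,-3,0,0,0.5,-0.8,-9,3.7,-6,0,0,0.5,-1.2,-14,5.8,-9,0,0,0.5,-1.8,-19,7.8,-12,0,0,0.5,-1.8,-23.66,9.75,-15.7,0,0]
}}

```text
t: 34.28
tool_pos: [449.8, -58.6, 169.4]
tool_rot: [-1.5, 89.8, 168.7]
force: [0.7, -0.3, -0.4]
width: 17.2
```

>>> {"api": "send_rows", "payload": {
  "rows": [0.5,0,-5.5,0.5,-3,0,0,0.5,0,-11.5,1,-6,0,0,0.5,0,-17.5,1.5,-9,0,0,0.5,1,-23.5,2,-11,0,0,0.5,3,-28,2.4,-13.1,0,0,0.5,5,-29.6,2.6,-13.1,0,0,0.5,5,-29.6,2.6,-13.1,0,0,0.5,5,-29.6,2.6,-13.1,0,0]
}}

```text
t: 35.28
tool_pos: [476.3, 233.8, 120.2]
tool_rot: [44.7, 89.9, -132.3]
force: [0.5, -0.1, -0.3]
width: 17.5
```

Run:
```python
from meas import *
st(); plan([((475,236.3,8),-86.9)])
```

```text
t 35.27 pos [476.3 233.8 120.2] psi -86.97 xdir [-0.002 -0.002 -1.   ] F [ 0.5 -0.1 -0.3] w 17.5 q [ -23.   32.   -9.  108.    7.   41. -123.]
shift [11.22 -0.26  0.12] rotx -0.1 rows>= 2
```

>>> {"api": "send_rows", "payload": {
  "rows": [0.5,4,-0.1,0.1,0,0,0,0.5,8,-0.1,0.1,0,0,0,0.5,10.5,-0.1,0.1,0,0,0,0.5,11.1,-0.1,0.1,0,0,0,0.5,11.1,-0.1,0.1,0,0,0,0.5,11.1,-0.1,0.1,0,0,0,3.2,11.1,-0.1,0.1,0,0,0,3.2,11.1,-0.1,0.1,0,0,0]
}}

```text
t: 36.28
tool_pos: [475.9, 236.6, 10.5]
tool_rot: [-152.3, 89.9, 30.8]
force: [0.3, -0.6, 0.4]
width: 30.9
```

>>> {"api": "send_rows", "payload": {
  "rows": [3.2,0,0,0,0,0,0,3.2,-4,0,0,0,0,0,3.2,-9,0,0,0,0,0,4,-14,3,0,0,0,0,4,-17,8,0,0,0,0,4,-18,13,0,0,0,0,4,-18,13,0,0,0,0,4,-18,13,0,0,0,0]
}}

```text
t: 37.28
tool_pos: [482.3, 107.2, 189.8]
tool_rot: [-75.0, 90.0, 108.1]
force: [-0.7, 0.7, 0.0]
width: 40.1
```

Run:
```python
from meas import *
st(); chk(); plan([((421,-234.5,70),-70.7)])
```

```text
t 37.27 pos [482.3 107.2 189.8] psi -86.86 xdir [-0.     0.001 -1.   ] F [-0.7  0.7  0. ] w 40.1 q [  -7.   24.  -11.  109.    6.   48. -108.]
knife 187 [ 609.9 -235.2] ang -178.7
screw 98 [ 608.7 -340.4] ang -163.1
pliers 57 [ 367.4 -238.8] ang -167.7
pliers 54 [ 376.1 -262.5] ang -152.7
shift [11.96 33.84  8.03] rotx -16.1 rows>= 6
```

>>> {"api": "send_rows", "payload": {
  "rows": [4,0,5.5,1.3,-2,0,0,4,0,11.5,2.7,-4,0,0,4,0,17.5,4.1,-7,0,0,4,1,23.5,5.5,-10,0,0,4,5,28.5,6.8,-13,0,0,4,9,33,7.9,-16.1,0,0,4,12,33.8,8,-16.1,0,0,4,12,33.8,8,-16.1,0,0]
}}

```text
t: 38.33
tool_pos: [420.0, -233.9, 67.6]
tool_rot: [-53.7, 89.7, 145.6]
force: [0.7, 0.4, 0.6]
width: 40.1
```

>>> {"api": "send_rows", "payload": {
  "rows": [4,0,0,0,0,0,0,4,0,0,0,0,0,0,4,0,0,0,0,0,0]
}}

```text
t: 38.7
tool_pos: [422.0, -234.7, 70.9]
tool_rot: [140.9, 89.9, -19.8]
force: [-0.2, -0.1, 0.6]
width: 39.8
```

Run:
```python
from meas import *
st(); d=env.get_image("wrist")
for o in seg(d,(98,100,80),(118,255,255),(0,0,640,330),10,100): print(o)
for o in seg(d,(0,0,100),(180,60,255),(180,0,460,300),11,300): print(o)
plan([((420.7,-234.7,4),-70.5)])
```

```text
t 38.7 pos [ 422.  -234.7   70.9] psi -70.69 xdir [ 0.002 -0.001 -1.   ] F [-0.2 -0.1  0.6] w 39.8 q [ 33.  34.  -9. 118.  11.  29. -55.]
(1008, array([ 369.9, -241.2], dtype=float32), array([ 369.1, -241.5]), array([ 9. , 69.6]), np.float64(-167.3), array([295.4, 286. ]))
(1007, array([ 378.3, -264.6], dtype=float32), array([ 377.3, -265. ]), array([ 8.9, 69.8]), np.float64(-152.7), array([329.7, 285.8]))
(2580, array([ 435.2, -230.6], dtype=float32), array([ 433.9, -228.1]), array([26.5, 71.9]), np.float64(-160.1), array([311.3, 200.1]))
(1546, array([ 398.7, -293.7], dtype=float32), array([ 401.9, -294.6]), array([25.3, 49.9]), np.float64(48.0), array([378.1, 274.9]))
(1545, array([ 367.6, -205. ], dtype=float32), array([ 369.7, -202.6]), array([25.1, 49.4]), np.float64(170.8), array([246.1, 275. ]))
shift [ 6.68 -0.06  0.09] rotx -0.2 rows>= 2
```

>>> {"api": "send_rows", "payload": {
  "rows": [4,3,0,0.1,0,0,0,4,5.5,0,0.1,0,0,0,4,6.7,0,0.1,0,0,0,4,6.7,0,0.1,0,0,0,0.8,6.7,0,0.1,0,0,0,0.8,6.7,0,0.1,0,0,0,0.8,6.7,0,0.1,0,0,0,0.8,6.7,0,0.1,0,0,0]
}}

```text
t: 39.75
tool_pos: [420.6, -235.9, 3.6]
tool_rot: [134.0, 89.9, -26.8]
force: [-0.0, -0.2, 6.4]
width: 21.3
```

>>> {"api": "send_rows", "payload": {
  "rows": [0.8,0,0,0,0,0,0,0.8,-4,0,0,0,0,0,0.8,-10,0,0,0,0,0,0.8,-15,0,0,0,0,0,0.8,-15,0,0,0,0,0,0.8,-15,0,0,0,0,0]
}}

```text
t: 40.5
tool_pos: [419.1, -235.3, 152.1]
tool_rot: [-41.9, 89.9, 157.3]
force: [0.7, -0.5, -1.4]
width: 21.4
```

Run:
```python
from meas import *
st(); plan([((460,30,170),-80),((499,294.3,120),-86.9)])
```

```text
t 40.5 pos [ 419.1 -235.3  152.1] psi -70.79 xdir [-0.002  0.001 -1.   ] F [ 0.7 -0.5 -1.4] w 21.4 q [ 36.  26. -12. 113.   8.  42. -53.]
shift [ -1.79 -23.71 -12.59] rotx 9.2 rows>= 5
shift [  5.   -25.35  -8.43] rotx 6.9 rows>= 5
```

>>> {"api": "send_rows", "payload": {
  "rows": [0.8,-0.4,-4,-2.1,2,0,0,0.8,-0.8,-9,-4.8,4,0,0,0.8,-1.2,-14,-7.4,6,0,0,0.8,-1.8,-19,-10.1,8,0,0,0.8,-1.8,-23.7,-12.6,9.2,0,0]
}}

```text
t: 41.12
tool_pos: [460.2, 31.5, 169.2]
tool_rot: [-5.9, 89.8, -175.9]
force: [0.5, -0.3, -1.2]
width: 21.7
```

>>> {"api": "send_rows", "payload": {
  "rows": [0.8,0,-5,-1.7,1,0,0,0.8,0,-10.5,-3.5,3,0,0,0.8,0,-16,-5.3,5,0,0,0.8,1,-21,-7,6,0,0,0.8,3,-24.5,-8.1,6.9,0,0,0.8,5,-25.35,-8.4,6.9,0,0,0.8,5,-25.35,-8.4,6.9,0,0,0.8,5,-25.35,-8.4,6.9,0,0]
}}

```text
t: 42.12
tool_pos: [500.1, 291.4, 120.5]
tool_rot: [69.7, 89.9, -107.4]
force: [0.7, 0.2, -0.6]
width: 21.4
```

Run:
```python
from meas import *
st(); plan([((499,294.3,8),-86.9)])
```

```text
t 42.12 pos [500.1 291.4 120.5] psi -87.04 xdir [-0.001 -0.002 -1.   ] F [ 0.7  0.2 -0.6] w 21.4 q [ -27.   36.   -9.  100.    8.   45. -126.]
shift [11.25 -0.3   0.09] rotx -0.1 rows>= 2
```

>>> {"api": "send_rows", "payload": {
  "rows": [0.8,4,-0.1,0.1,0,0,0,0.8,8,-0.1,0.1,0,0,0,0.8,10.5,-0.1,0.1,0,0,0,0.8,11.2,-0.1,0.1,0,0,0,0.8,11.2,-0.1,0.1,0,0,0,0.8,11.2,-0.1,0.1,0,0,0,3.4,11.2,-0.1,0.1,0,0,0,3.4,11.2,-0.1,0.1,0,0,0]
}}

```text
t: 43.12
tool_pos: [499.1, 295.2, 9.7]
tool_rot: [-148.0, 89.9, 35.1]
force: [0.1, 0.2, 0.3]
width: 33.1
```

>>> {"api": "send_rows", "payload": {
  "rows": [3.4,0,0,0,0,0,0,3.4,-4,0,0,0,0,0,3.4,-9,0,0,0,0,0,4,-14,3,0,0,0,0,4,-17,8,0,0,0,0,4,-18,13,0,0,0,0,4,-18,13,0,0,0,0,4,-18,13,0,0,0,0]
}}

```text
t: 44.12
tool_pos: [505.4, 165.7, 188.9]
tool_rot: [-80.3, 89.9, 102.8]
force: [-0.6, 0.6, -0.4]
width: 40.0
```

Run:
```python
from meas import *
st(); chk(); plan([((597,-236.3,70),-88.5)])
```

```text
t 44.12 pos [505.4 165.7 188.9] psi -86.86 xdir [-0.     0.001 -1.   ] F [-0.6  0.6 -0.4] w 40.0 q [ -13.   27.  -11.  103.    6.   50. -114.]
knife 189 [ 609.5 -235.3] ang -178.4
screw 97 [ 608.6 -340.5] ang -163.8
shift [11.86 40.74 -6.89] rotx 1.7 rows>= 7
```

>>> {"api": "send_rows", "payload": {
  "rows": [4,0,5.5,-0.9,0,0,0,4,0,11.5,-1.9,0,0,0,4,0,17.5,-2.9,0,0,0,4,0,23.5,-3.9,1,0,0,4,0,29.5,-4.9,1.7,0,0,4,2,35,-5.9,1.7,0,0,4,6,39.5,-6.8,1.7,0,0,4,11.8,40.7,-6.9,1.7,0,0]
}}

```text
t: 45.18
tool_pos: [599.0, -241.1, 70.1]
tool_rot: [143.7, 89.7, -35.0]
force: [0.0, 0.9, -0.3]
width: 39.6
```

>>> {"api": "send_rows", "payload": {
  "rows": [4,0,0,0,0,0,0,4,0,0,0,0,0,0,4,0,0,0,0,0,0,4,0,0,0,0,0,0]
}}

```text
t: 45.68
tool_pos: [598.3, -236.9, 73.3]
tool_rot: [164.2, 89.8, -14.3]
force: [-0.3, 0.5, 0.6]
width: 40.1
```

Run:
```python
from meas import *
st(); d=env.get_image("wrist")
for o in seg(d,(0,150,90),(8,255,255),(180,0,460,330),13,500): print(o)
plan([((597,-236.3,4),-88.4)])
```

```text
t 45.67 pos [ 598.3 -236.9   73.3] psi -88.49 xdir [ 0.004 -0.001 -1.   ] F [-0.3  0.5  0.6] w 40.1 q [ 24.  44.  -8.  91.   7.  45. -75.]
(3764, array([ 615.2, -237.4], dtype=float32), array([ 613.8, -237.5]), array([23.7, 96.2]), np.float64(-178.6), array([312.5, 195.1]))
shift [ 6.88 -0.09  0.08] rotx -0.1 rows>= 2
```

>>> {"api": "send_rows", "payload": {
  "rows": [4,3,0,0.1,0,0,0,4,5.5,0,0.1,0,0,0,4,6.8,0,0.1,0,0,0,4,6.8,0,0.1,0,0,0,0.8,6.8,0,0.1,0,0,0,0.8,6.8,0,0.1,0,0,0,0.8,6.8,0,0.1,0,0,0,0.8,6.8,0,0.1,0,0,0]
}}

```text
t: 46.72
tool_pos: [596.6, -237.9, 4.0]
tool_rot: [161.8, 89.9, -16.8]
force: [-1.0, 0.6, 4.6]
width: 23.6
```

>>> {"api": "send_rows", "payload": {
  "rows": [0.8,0,0,0,0,0,0,0.8,-4,0,0,0,0,0,0.8,-10,0,0,0,0,0,0.8,-15,0,0,0,0,0,0.8,-15,0,0,0,0,0,0.8,-15,0,0,0,0,0]
}}

```text
t: 47.48
tool_pos: [594.6, -237.3, 151.7]
tool_rot: [-18.7, 89.8, 162.7]
force: [0.2, 0.5, -2.2]
width: 23.8
```

Run:
```python
from meas import *
st(); plan([((530,80,170),-88),((481.7,352,120),-86.9)])
```

```text
t 47.48 pos [ 594.6 -237.3  151.7] psi -88.58 xdir [-0.003  0.001 -1.   ] F [ 0.2  0.5 -2.2] w 23.8 q [ 25.  38.  -8.  88.   6.  55. -74.]
shift [ -1.83 -31.88   5.67] rotx -0.6 rows>= 6
shift [  5.   -27.35   3.88] rotx -1.1 rows>= 5
```

>>> {"api": "send_rows", "payload": {
  "rows": [0.8,-1,-4.5,0.8,0,0,0,0.8,-1.8,-10,1.8,0,0,0,0.8,-1.8,-15.5,2.8,0,0,0,0.8,-1.8,-21,3.8,0,0,0,0.8,-1.8,-26.5,4.8,0,0,0,0.8,-1.8,-31.9,5.7,-0.6,0,0]
}}

```text
t: 48.22
tool_pos: [528.8, 81.2, 168.6]
tool_rot: [7.3, 89.7, -170.7]
force: [0.8, -0.1, 0.2]
width: 23.9
```

>>> {"api": "send_rows", "payload": {
  "rows": [0.8,0,-5.5,0.8,0,0,0,0.8,0,-11.5,1.6,-0.5,0,0,0.8,0,-17.5,2.5,-1.1,0,0,0.8,1,-23,3.3,-1.1,0,0,0.8,3,-26.5,3.8,-1.1,0,0,0.8,5,-27.35,3.9,-1.1,0,0,0.8,5,-27.35,3.9,-1.1,0,0,0.8,5,-27.35,3.9,-1.1,0,0]
}}

```text
t: 49.22
tool_pos: [482.5, 350.4, 120.2]
tool_rot: [57.8, 89.9, -119.2]
force: [0.7, 1.0, -1.1]
width: 23.7
```

Run:
```python
from meas import *
st(); plan([((481.7,352,8.5),-86.9)])
```

```text
t 49.23 pos [482.5 350.4 120.2] psi -86.96 xdir [-0.001 -0.002 -1.   ] F [ 0.7  1.  -1.1] w 23.7 q [ -33.   37.   -9.   97.    7.   47. -132.]
shift [11.17 -0.16  0.07] rotx -0.1 rows>= 2
```

>>> {"api": "send_rows", "payload": {
  "rows": [0.8,4,-0.1,0.1,0,0,0,0.8,8,-0.1,0.1,0,0,0,0.8,10.5,-0.1,0.1,0,0,0,0.8,11.1,-0.1,0.1,0,0,0,0.8,11.1,-0.1,0.1,0,0,0,0.8,11.1,-0.1,0.1,0,0,0,3.4,11.1,-0.1,0.1,0,0,0,3.4,11.1,-0.1,0.1,0,0,0]
}}

```text
t: 50.22
tool_pos: [481.7, 353.1, 10.7]
tool_rot: [-144.1, 89.9, 39.0]
force: [-0.1, -1.0, 0.3]
width: 33.7
```

>>> {"api": "send_rows", "payload": {
  "rows": [3.4,0,0,0,0,0,0,3.4,-4,0,0,0,0,0,3.4,-9,0,0,0,0,0,4,-14,3,0,0,0,0,4,-17,8,0,0,0,0,4,-18,13,0,0,0,0,4,-18,13,0,0,0,0,4,-18,13,0,0,0,0]
}}

```text
t: 51.22
tool_pos: [488.1, 223.6, 190.0]
tool_rot: [-89.4, 89.9, 93.7]
force: [-0.2, -0.2, -0.1]
width: 40.2
```

Run:
```python
from meas import *
st(); chk(); plan([((560,-200,190),-76),((602,-344.5,80),-73)])
```

```text
t 51.23 pos [488.1 223.6 190. ] psi -86.86 xdir [-0.     0.001 -1.   ] F [-0.2 -0.2 -0.1] w 40.2 q [ -20.   27.  -10.  102.    6.   51. -120.]
screw 97 [ 608.6 -340.5] ang -163.8
shift [-3.000e-02  4.278e+01 -4.820e+00] rotx -10.8 rows>= 7
shift [11.   15.04 -0.58] rotx -3 rows>= 3
```

>>> {"api": "send_rows", "payload": {
  "rows": [5,0,5.5,-0.6,-1,0,0,5,0,11.5,-1.3,-3,0,0,5,0,17.5,-2,-5,0,0,5,0,23.5,-2.7,-7,0,0,5,0,29.5,-3.3,-8,0,0,5,0,35.5,-4,-9,0,0,5,0,40.5,-4.6,-10,0,0,5,0,42.8,-4.8,-10.8,0,0]
}}

```text
t: 52.28
tool_pos: [560.0, -204.2, 188.8]
tool_rot: [13.8, 89.9, -152.4]
force: [0.7, 1.0, 1.0]
width: 50.3
```

>>> {"api": "send_rows", "payload": {
  "rows": [5,2,4.5,-0.2,-1,0,0,5,5,9.5,-0.4,-2,0,0,5,9,14,-0.5,-3,0,0,5,11,15,-0.6,-3,0,0,5,11,15,-0.6,-3,0,0,5,11,15,-0.6,-3,0,0,5,11,15,-0.6,-3,0,0]
}}

```text
t: 53.15
tool_pos: [603.1, -344.2, 82.0]
tool_rot: [157.7, 89.8, -5.2]
force: [0.9, 0.5, 0.1]
width: 50.0
```

Run:
```python
from meas import *
st(); d=env.get_image("wrist")
for o in seg(d,(22,130,100),(34,255,255),(180,0,460,330),14,500): print(o)
for o in seg(d,(0,150,90),(8,255,255),(180,0,460,330),14,200): print(o)
plan([((602,-345,6),-73)])
```

```text
t 53.15 pos [ 603.1 -344.2   82. ] psi -72.92 xdir [ 0.003 -0.    -1.   ] F [0.9 0.5 0.1] w 50.0 q [ 33.  47. -10.  81.  10.  52. -53.]
(2286, array([ 608.7, -342.9], dtype=float32), array([ 608.9, -342.7]), array([23.6, 54.3]), np.float64(-161.2), array([311.4, 208.3]))
(658, array([ 655.8, -326.4], dtype=float32), array([ 655.2, -326.6]), array([ 6.3, 44.1]), np.float64(-160.7), array([308.5, 135.7]))
(647, array([ 576.5, -354.2], dtype=float32), array([ 577., -354.]), array([18.4, 25.1]), np.float64(110.4), array([313.2, 253.4]))
shift [7.59 0.01 0.08] rotx 0.0 rows>= 2
```

>>> {"api": "send_rows", "payload": {
  "rows": [5,3,0,0.1,-2,0,0,5,6,0,0.1,-2,0,0,5,7.6,0,0.1,-2,0,0,5,7.6,0,0.1,-2,0,0,1,7.6,0,0.1,-2,0,0,1,7.6,0,0.1,-2,0,0,1,7.6,0,0.1,-2,0,0,1,7.6,0,0.1,-2,0,0]
}}

```text
t: 54.2
tool_pos: [601.1, -346.4, 4.9]
tool_rot: [141.0, 89.9, -20.0]
force: [-0.2, 0.1, 3.6]
width: 25.9
```

>>> {"api": "send_rows", "payload": {
  "rows": [1,0,0,0,0,0,0,1,-4,0,0,0,0,0,1,-10,0,0,0,0,0,1,-15,0,0,0,0,0,1,-15,0,0,0,0,0,1,-15,0,0,0,0,0]
}}

```text
t: 54.95
tool_pos: [599.4, -345.9, 152.4]
tool_rot: [-40.5, 89.8, 158.4]
force: [-0.2, -0.2, -1.9]
width: 25.8
```

Run:
```python
from meas import *
st(); plan([((545,50,170),-80),((462,409.5,125),-86.9)])
```

```text
t 54.95 pos [ 599.4 -345.9  152.4] psi -71.08 xdir [-0.003  0.001 -1.   ] F [-0.2 -0.2 -1.9] w 25.8 q [ 34.  43. -12.  78.   9.  60. -50.]
shift [ -1.76 -39.21  -7.7 ] rotx 8.9 rows>= 7
shift [  4.5  -36.85   1.93] rotx 6.9 rows>= 6
```

>>> {"api": "send_rows", "payload": {
  "rows": [1,-1,-5,-1,1,0,0,1,-1.8,-10.5,-2.1,2,0,0,1,-1.8,-16,-3.2,3,0,0,1,-1.8,-22,-4.4,5,0,0,1,-1.8,-28,-5.6,6,0,0,1,-1.8,-34,-6.7,7.5,0,0,1,-1.8,-39.2,-7.7,8.9,0,0]
}}

```text
t: 55.82
tool_pos: [544.0, 51.8, 169.6]
tool_rot: [-9.8, 89.7, -179.7]
force: [1.1, 0.0, -0.2]
width: 26.0
```

>>> {"api": "send_rows", "payload": {
  "rows": [1,0,-6,0.3,1,0,0,1,0,-12,0.6,3,0,0,1,0,-18,0.9,4,0,0,1,0,-24,1.2,5,0,0,1,1,-30,1.5,6,0,0,1,3,-35,1.8,6.9,0,0,1,4.5,-36.85,1.9,6.9,0,0,1,4.5,-36.85,1.9,6.9,0,0]
}}

```text
t: 56.82
tool_pos: [461.4, 408.2, 123.7]
tool_rot: [41.1, 89.6, -135.6]
force: [-0.0, 0.2, -0.2]
width: 25.8
```

>>> {"api": "send_rows", "payload": {
  "rows": [1,0,0,0,0,0,0,1,0,0,0,0,0,0,1,0,0,0,0,0,0]
}}

```text
t: 57.2
tool_pos: [464.5, 407.9, 127.7]
tool_rot: [-168.0, 89.9, 14.9]
force: [0.5, -1.0, -1.6]
width: 25.6
```

Run:
```python
from meas import *
st(); plan([((463,409.5,9.5),-87)])
```

```text
t 57.2 pos [464.5 407.9 127.7] psi -87.01 xdir [ 0.001  0.    -1.   ] F [ 0.5 -1.  -1.6] w 25.6 q [ -39.   38.   -8.   93.    6.   49. -136.]
shift [11.82 -0.17  0.15] rotx -0.0 rows>= 2
```

>>> {"api": "send_rows", "payload": {
  "rows": [1,4,-0.1,0.1,0,0,0,1,8,-0.1,0.1,0,0,0,1,11,-0.1,0.1,0,0,0,1,11.8,-0.1,0.1,0,0,0,1,11.8,-0.1,0.1,0,0,0,1,11.8,-0.1,0.1,0,0,0,3.5,11.8,-0.1,0.1,0,0,0,3.5,11.8,-0.1,0.1,0,0,0]
}}

```text
t: 58.2
tool_pos: [462.7, 410.3, 9.4]
tool_rot: [-137.5, 89.9, 45.6]
force: [-0.1, 0.9, -0.2]
width: 34.5
```

>>> {"api": "send_rows", "payload": {
  "rows": [3.5,0,0,0,0,0,0,3.5,-4,0,0,0,0,0,3.5,-9,0,0,0,0,0,4,-14,3,0,0,0,0,4,-17,8,0,0,0,0,4,-18,14,0,0,0,0,4,-18,20,0,0,0,0,4,-18,26,0,0,0,0]
}}

```text
t: 59.2
tool_pos: [476.6, 148.6, 189.4]
tool_rot: [-174.4, 89.9, 8.7]
force: [0.6, 0.1, -0.7]
width: 39.8
```

>>> {"api": "send_rows", "payload": {
  "rows": [4,0,6,0,0,0,0,4,0,12,0,0,0,0,4,0,18,0,0,0,0,4,0,24,0,0,0,0,4,0,30,0,0,0,0,4,0,36,0,0,0,0,4,0,36,0,0,0,0,4,0,36,0,0,0,0]
}}

```text
t: 60.2
tool_pos: [496.0, -208.3, 188.7]
tool_rot: [-79.7, 89.9, 103.5]
force: [0.1, 0.5, -0.6]
width: 40.0
```

Run:
```python
from meas import *
st(); t=env.get_image("top"); e=env.get_image("scene")
a=cv2.resize(t["img"][95:265,140:345],(800,663),interpolation=cv2.INTER_CUBIC)[:600]
cv2.imwrite("pics/f1.png",cv2.resize(t["img"][110:260,145:345],(800,600),interpolation=cv2.INTER_CUBIC)); cv2.imwrite("pics/f2.png",cv2.resize(e["img"][110:290,250:490],(800,600),interpolation=cv2.INTER_CUBIC))
for lo,hi in(((0,150,90),(8,255,255)),):
    for o in seg(e,lo,hi,(330,180,420,250),74,8): print("sc",o[0],o[-1])
```

```text
t 60.2 pos [ 496.  -208.3  188.7] psi -86.87 xdir [-0.     0.001 -1.   ] F [ 0.1  0.5 -0.6] w 40.0 q [ 24.  27.  -6. 102.   3.  51. -70.]
sc 27 [337.4 224.5]
sc 25 [361.  210.6]
```

View pics/f1.png

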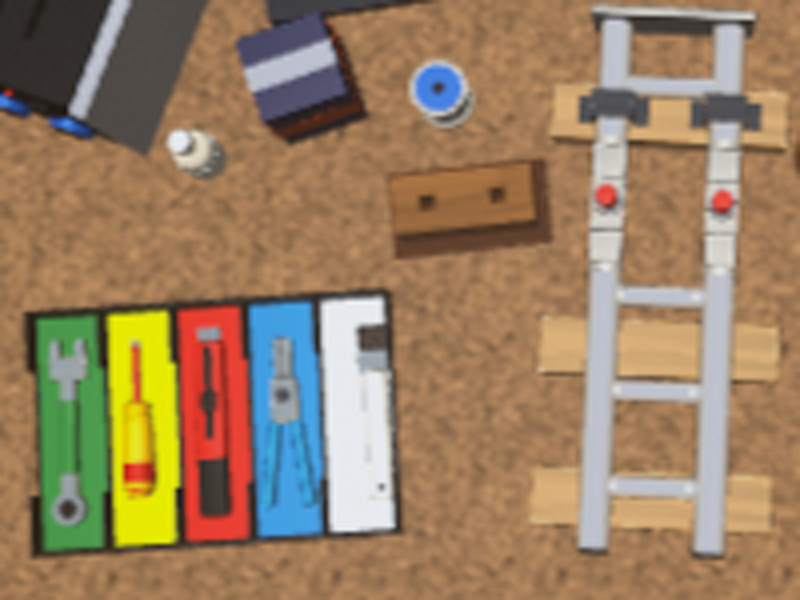

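View pics/f2.png

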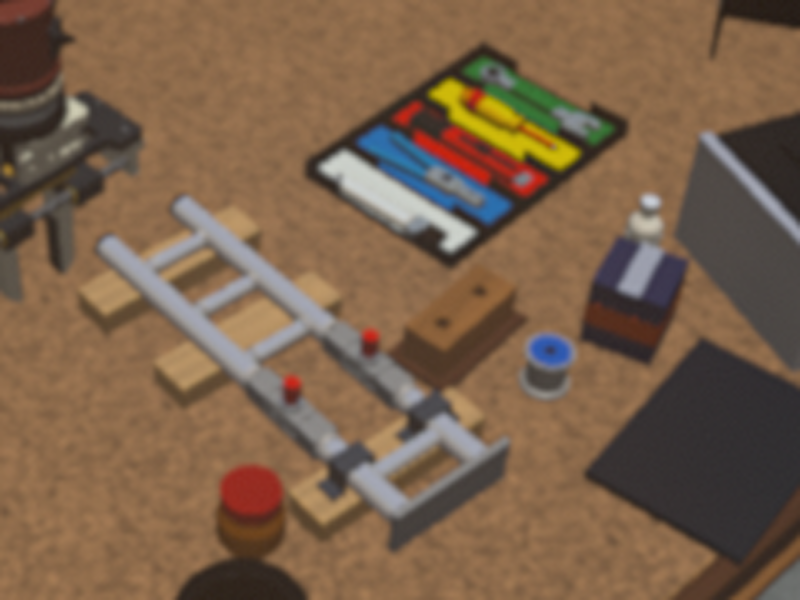

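The spanner, screwdriver, knife and pliers lie centred in their compartments and both pins look seated. The brush now lies against the right-hand wall of the white compartment (handle at u≈375, compartment 325–390), so it was knocked or shifted. I'll look closer and re-centre it.

Run:
```python
from meas import *
t=env.get_image("top"); P=ray(t,[(145+375/4,110+430/4),(145+380/4,110+490/4),(145+372/4,110+370/4),(145+326/4,110+430/4),(145+393/4,110+430/4)],14); print(P.round(1).tolist())
e=t["depth"]; w=[(145+u/4,110+v/4) for u,v in((375,400),(375,430),(378,470),(373,340),(372,360),(340,430))]
for p in w:
    u,v=int(round(p[0])),int(round(p[1])); z=float(e[v,u]); X=t["R"].T@(np.linalg.inv(t["mtx"])@[u,v,1]*z-t["t"]); print(p,X.round(1))
plan([((475,217,150),-86.9)])
```

```text
[[471.6, 221.1, 14.0], [423.4, 216.7, 14.0], [520.0, 223.9, 14.0], [471.9, 260.6, 14.0], [471.5, 206.6, 14.0]]
(238.75, 210.0) [495.6 219.9  16.7]
(238.75, 217.5) [470.  220.3  14. ]
(239.5, 227.5) [437.8 215.8  18.7]
(238.25, 195.0) [544.2 223.8  15.4]
(238.0, 200.0) [527.7 223.   18.5]
(230.0, 217.5) [470.8 252.8  -0.7]
shift [  3.89 -42.44  -0.32] rotx 0.2 rows>= 7
```

>>> {"api": "send_rows", "payload": {
  "rows": [4,0,-6,0,0,0,0,4,0,-12,0,0,0,0,4,0,-18,0,0,0,0,4,0,-24,-0.1,0,0,0,4,0,-30,-0.2,0,0,0,4,0,-36,-0.2,0,0,0,4,2,-41,-0.3,0,0,0,4,6,-42.8,-0.3,0,0,0]
}}

```text
t: 61.35
tool_pos: [475.4, 225.4, 130.0]
tool_rot: [-133.9, 89.6, 49.8]
force: [0.5, -0.5, -0.7]
width: 40.1
```

>>> {"api": "send_rows", "payload": {
  "rows": [4,0,0,0,0,0,0,4,0,0,0,0,0,0,4,0,0,0,0,0,0,4,0,0,0,0,0,0]
}}

```text
t: 61.85
tool_pos: [476.7, 217.7, 130.1]
tool_rot: [-167.3, 89.9, 15.7]
force: [0.4, 0.7, 0.7]
width: 39.9
```

Run:
```python
from meas import *
st(); d=env.get_image("wrist"); cv2.imwrite("pics/w10.png",d["img"]); np.savez("w10.npz",**d)
```

```text
t 61.85 pos [476.7 217.7 130.1] psi -86.99 xdir [ 0.002  0.001 -1.   ] F [0.4 0.7 0.7] w 39.9 q [ -22.   31.   -8.  108.    6.   41. -120.]
```

View pics/w10.png

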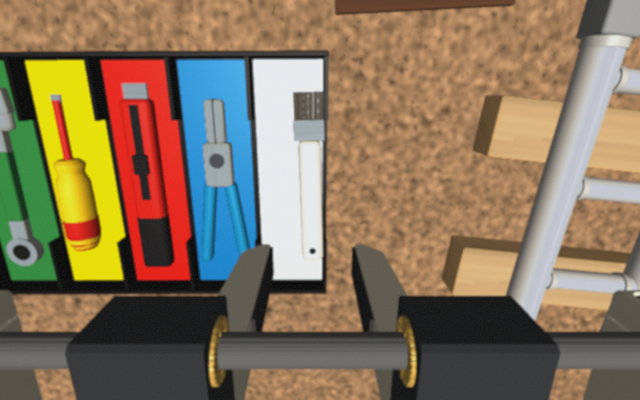

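The brush lies parallel to the compartment, flat, with its head against the outer wall (u≈325). I'll re-centre it.

Run:
```python
from meas import *
d=dict(np.load("w10.npz")); P=ray(d,[(310.5,143),(312.5,255),(295,92),(324,92),(310,118),(326,56),(325,282),(255,60)],15); print(P.round(1).tolist())
s=env.read_state(); plan([((476.7,222,8.5),-86.9)])
```

```text
[[521.1, 220.8, 15.0], [424.4, 214.0, 15.0], [558.8, 234.4, 15.0], [559.9, 212.6, 15.0], [540.2, 222.1, 15.0], [585.2, 212.7, 15.0], [398.7, 201.5, 15.0], [579.7, 264.7, 15.0]]
shift [12.14 -0.41 -0.04] rotx -0.1 rows>= 2
```

>>> {"api": "send_rows", "payload": {
  "rows": [4,4,0,0,-1,0,0,4,8,0,0,-1,0,0,4,11,0,0,-1,0,0,4,12.1,0,0,-1,0,0,4,12.1,0,0,-1,0,0,0.5,12.1,0,0,-1,0,0,0.5,12.1,0,0,-1,0,0,0.5,12.1,0,0,-1,0,0]
}}

```text
t: 62.9
tool_pos: [476.4, 219.3, 8.8]
tool_rot: [-145.0, 89.9, 39.2]
force: [0.2, 0.6, 3.1]
width: 17.6
```

>>> {"api": "send_rows", "payload": {
  "rows": [0.5,0,0,0,0,0,0,0.5,-2,0,0,0,0,0,0.5,-3,0,0,0,0,0,0.5,-3,-0.8,0,1,0,0,0.5,-3,-1.7,0,1,0,0,0.5,-2,-1.7,0,1,0,0,0.5,-0.5,-1.7,0,1,0,0,0.5,0,-1.7,0,1,0,0]
}}

```text
t: 63.9
tool_pos: [473.6, 234.7, 8.3]
tool_rot: [36.0, 89.8, -140.9]
force: [-8.4, -4.2, 43.3]
width: 17.5
```

>>> {"api": "send_rows", "payload": {
  "rows": [0.5,0,0,0,0,0,0,0.5,0,0,0,0,0,0,3,0,0,0,0,0,0,3,0,0,0,0,0,0,3,0,0,0,0,0,0,3,-3,0,0,0,0,0,3,-8,0,0,0,0,0,4,-14,0,0,0,0,0]
}}

```text
t: 64.9
tool_pos: [473.8, 234.9, 148.2]
tool_rot: [23.7, 89.8, -153.2]
force: [-0.0, 1.0, -0.6]
width: 35.7
```

>>> {"api": "send_rows", "payload": {
  "rows": [4,-2,6,0,0,0,0,4,-4,12,0,0,0,0,4,-4,18,0,0,0,0,4,-4,24,0,0,0,0,4,-4,30,0,0,0,0,4,-4,36,0,0,0,0,4,-4,40,0,0,0,0,4,-4,40,0,0,0,0]
}}

```text
t: 65.9
tool_pos: [495.4, -168.6, 187.3]
tool_rot: [59.9, 89.9, -117.4]
force: [0.0, 0.2, -0.5]
width: 40.4
```

Run:
```python
from meas import *
st(); t=env.get_image("top")
cv2.imwrite("pics/f3.png",cv2.resize(t["img"][110:260,145:345],(800,600),interpolation=cv2.INTER_CUBIC))
```

```text
t 65.9 pos [ 495.4 -168.6  187.3] psi -87.35 xdir [-0.001 -0.002 -1.   ] F [ 0.   0.2 -0.5] w 40.4 q [ 21.  26.  -6. 105.   4.  49. -75.]
```

View pics/f3.png

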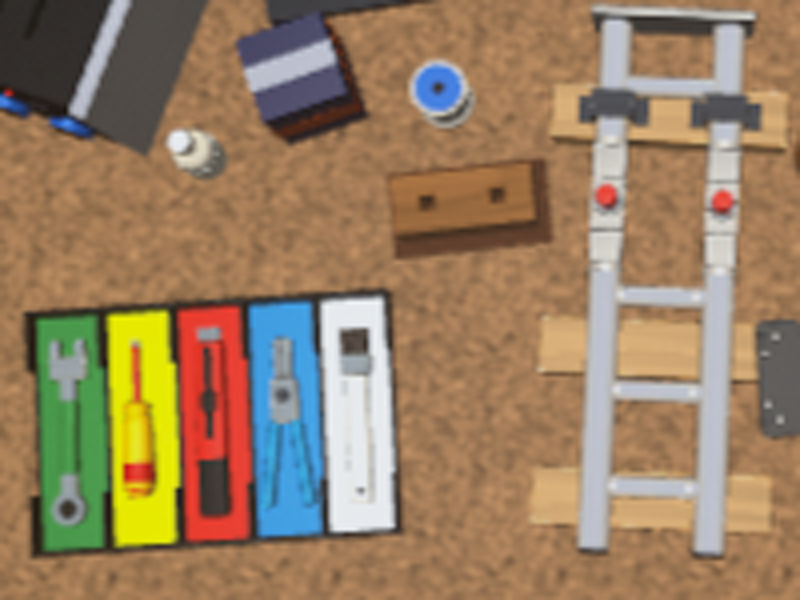

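```bash
python3 -c "
from rig import env
print(env.finish_job())"
```

```text
the job is handed in; nothing more can be done
None
```

The job is done and handed in at about 66 s. I slid the truss section home, pushed both pins in, and then laid all five tools in the tray.

- **Truss:** The section went forward until the push force rose and it stopped moving. A wrist picture then showed the shoulders on the fork tips, with the holes lined up.
- **Pins:** Each pin stopped with its collar at fork height. In the last scene pictures both knobs sat where seated pins should, to within a pixel of the pin seen earlier in its stand.
- **Tools:** The last top view shows the spanner in green, screwdriver in yellow, knife in red, pliers in blue and brush in white. All lie lengthwise near the middle of their compartments.
- **Bystanders:** I left the other things alone. The reel, glue bottle and lamp box are unmoved in the last view. I did not check the rest separately.

**Checks that disagreed:**
- **Brush:** After I placed it, the brush shifted about 15 mm against the outer wall of its compartment. I gripped it again and put it back in the centre.
- **Force:** While setting the brush back down, the wrist force read 43 N for a moment. It came from the fingers pressing the brush onto the tray floor. That is well under the 120 N wrist limit, and I do not think the 40 N limit on the arm and gripper body applies to it.
- **Cameras:** The top and wrist cameras differed by about 3 mm, and I aimed between them in the tray.

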